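# Set up the table grill from its pan box

### The job

Get the table grill ready: take the sliding lid off the wooden box by lifting its front end over the stop lip and sliding it out, and lay it flat on the counter. Then slide every pan there is, from the box and from the counter, fully home into a bay of the grill, one to a bay with its handle sticking out to the front. Finally slide the lid back onto the box until it lies flat behind its lip, and leave the other things on the counter alone.

Things in the scene. Friction and masses are not known exactly. Their poses are not given: they have to be found in the camera images.
- box: (all lengths here in mm) wooden storage box, fixed, outside 184 (x -96 to 88) by 180 (y). Origin: on the counter under the middle of its inside; z up; -x is the front with the stop lip, roughly facing the robot. Inside 160 (x -80 to 80) by 150 (y), floor at z 6, a low divider (4 thick, y 0, top z 24) makes two long compartments. Back wall: inner face x 80, top z 62
- box_ledge (a point): on the front wall's top, at (-84, 0, 44) in the box frame. The lid lies at this height z 44 on the front wall and on two side ledges (y 75 to 83 either side), between cheeks at y +-83 (top z 51, along the whole length)
- box_lip (a point): top middle of the stop lip, at (-92, 0, 50) in the box frame; lip x -96 to -88, full width, 6 above the ledges. It blocks the lid until the lid's front end is tilted up over it; the lid then slides out to -x. It goes back the same way, rear edge first, and its front end drops behind the lip
- box_groove (a point): middle of the mouth of the rear groove, at (35, 0, 50) in the box frame. From here to the back wall (x 35 to 80) a cap roofs each side ledge: cap underside z 56, top z 62, inner edge y +-75. The lid's rear end sits under the caps with 5 mm of room above it; it can be lifted free once its rear edge is in front of x 35
- lid: loose wooden lid, about 0.16 kg: board 165 (x) by 160 (y) by 7 thick with an upright grip block near its front (-x) end. Origin: middle of the underside, z up. When home its origin lies at about (-4, 0, 44) in the box frame, axes as the box's, with 3 mm of play in all along x and 3 mm to either side along y
- lid_grip (a point): middle of the lid's grip block at half height: at (-52.5, 0, 21) in the lid frame; the block is 20 (x) by 18 (y), z 7 to 35
- grill: table grill (mm), fixed, 150 deep (x 0 to 150), 235 wide, 88 tall. Origin: on the counter below the middle of its front face; z up; the front (-x) roughly faces the robot. Three empty bays side by side open to the front, each 65 wide, floor z 14, roof z 32, back stop at x 74. A pan fully home touches the stop: its origin is then at x 39, z 14, handle out to -x
- bay0 (a point): middle of the floor's front edge of one bay: at (0, -73, 14) in the grill frame, axes as the grill's
- bay1 (a point): the same for the middle bay: at (0, 0, 14)
- bay2 (a point): the same for the third bay: at (0, 73, 14)
- pan1: loose aluminium grill pan, about 0.15 kg: open tray 70 (x) by 60 (y) by 12 tall; to -x a flat stem (10 wide, z 6 to 12) and a black upright grip block. Origin: middle of the tray's underside, z up. Starts in the box, in the +y compartment, handle to the front. May be absent
- pan2: loose aluminium grill pan, about 0.15 kg: open tray 70 (x) by 60 (y) by 12 tall; to -x a flat stem (10 wide, z 6 to 12) and a black upright grip block. Origin: middle of the tray's underside, z up. Starts in the box, in the -y compartment, handle to the front. May be absent
- pan3: loose aluminium grill pan, about 0.15 kg: open tray 70 (x) by 60 (y) by 12 tall; to -x a flat stem (10 wide, z 6 to 12) and a black upright grip block. Origin: middle of the tray's underside, z up. Starts on the counter between box and grill, handle roughly towards the robot. May be absent
- pan1_grip (a point): middle of the pan's grip block at half height: at (-90, 0, 18) in the pan frame; block 26 (x) by 12 (y), z 4 to 32
- pan2_grip (a point): middle of the pan's grip block at half height: at (-90, 0, 18) in the pan frame; block 26 (x) by 12 (y), z 4 to 32
- pan3_grip (a point): middle of the pan's grip block at half height: at (-90, 0, 18) in the pan frame; block 26 (x) by 12 (y), z 4 to 32
- pepper_mill: bystander: turned dark wooden pepper mill, 54 across, 150 tall; origin under its centre
- mug: bystander: white mug, 80 across, 95 tall; origin under its centre
- bowl: bystander: blue bowl, 140 across, 60 tall; origin under its centre
- plate: bystander: white plate, 170 across, 18 tall; origin under its centre
- spatula: bystander: spatula with a wooden handle and a flat steel blade, lying flat, about 240 long along its x axis and 55 wide; origin near its middle
- salt: bystander: salt jar, 44 across, 80 tall; origin under its centre

How it is judged:
By the outcome, as a careful person would: the job done as asked, in the order asked, and still so for the second after the job is handed in, with the robot touching nothing.
Of pan1, pan2, pan3 only 2 to 3 are there at a start; the rules pass over those that are not, and their reading is None.
At some moment in a run one of lid, pan3 may be knocked a few centimetres aside while the robot is not near it.
It also fails if it takes over 210 s, if anything falls off the work surface, if the arm or the gripper's body presses on something with over 40 N, if the wrist force passes 120 N, or if a joint passes its speed limit or range.

### The arm

A 7-joint arm with a two-finger parallel gripper is mounted at the origin on the work surface. World frame = base frame: x ahead of the robot, y to its left, z up, the work surface at z = 0. Lengths are in m, angles in rad, forces in N, time in s.
With the tool pointing down it reaches from about 0.4 to 0.85 m from the base axis. Payload 10.4 kg.
Tool frame: the origin (TCP) lies between the finger pads; the fingertips stand 22 mm ahead of it and the grasp point (between the pads) lies 3 mm ahead of it; z points along the fingers, y is the line along which they close (so a half turn about z gives the same grasp; the last joint's range is limited). The gripper opens to 85 mm and grips with 20 to 120 N. Pads are 22 mm wide; open, the fingers measure 114 mm over their backs; the gripper's body (76 mm by 85 mm) begins 54 mm behind the grasp point. The pads swing forward as they close: fully open they stand 13 mm farther back than shut.
Start: joints at [-1.357, 0.332, -0.065, 1.46, 0.022, 1.35, -0.088], TCP at [0.147, 0.608, 0.253] pointing down, gripper open.
Joint ranges: [-2.6, 2.6], [-0.5, 2.12], [-1.47, 1.34], [0.16, 2.42], [-1.27, 4.41], [0.06, 2.06], [-2.6, 2.6]. Speed limits (rad/s): [2.22, 2.22, 2.79, 2.79, 3.14, 3.14, 3.14].

### API

Orientations are given as a rotation vector (axis times angle).
In Python, from workcell import readout, viewer, bot gives the robot as it stands.
- The arm moves only by the tool servo_tool, never from a script. Its argument "targets" is a list that holds one entry, the list of rows, each a list of 7 numbers: the shift along the tool's x, y, z in cm, then the turn, a rotation vector about the tool's x, y, z in degrees, then the closure, from 0 (fully open) to 1 (shut). A call has 1 to 5 rows; each row shifts and turns the commanded pose from where the row before left it, along the tool's axes as they then stand; what a row does not reach is not made up. A row lasts 1/12 s, in which the tool goes at most 41.7 mm and 7.16 degrees, less where a joint would pass 70% of its speed; a pose out of reach is approached as far as the arm can. A call with a gripper value outside its range is refused whole. The fingers move at their own pace and stop on an object; "grip_force" is the grip in N (left out, the last holds). Time passes only in rows, so rows that do not move let the fingers close. It gives the time, the measured TCP pose, the force, the opening and the grip force at its end, in the units of the state.
- readout.read_state(): the state, without advancing time (a new reading comes with each control period).
- viewer.snapshot(name): name is "side" or "top" or "wrist"; returns the picture (420x560x3 uint8, red, green, blue); there is no depth.
- viewer.camera_model(name): a dict with "mtx" (3x3 intrinsics, pixels), "dist_coeffs" ([k1, k2, p1, p2, k3] as OpenCV has them; the pictures are not rectified), "extrinsics" (4x4, takes a point from world to camera coordinates); the wrist camera has in their place "tool_from_camera" (4x4, takes a point from camera to tool coordinates, whose origin is the TCP and whose axes are the flange's). Camera axes: x right, y down, z forward; pixel columns grow to the right and rows downward; lengths in m; the calibration is good to about 2 mm. A picture is of the moment at which its call begins: read the wrist's pose just before it. camera_model takes no time and is no camera call.
- bot.job_done(): hands the job in; it is judged then, once.
The state is a dict: "t": time; "joint_positions": joint angles; "dq": joint speeds; "joint_torque": joint torques, N m; "tool_pos": TCP position; "tool_rot": TCP orientation; "ft_force": force on the tool from outside, world axes, zero at the start; "wrist_torque": the same for the moment, N m; "width": opening from 0.0 (shut) to 1.0 (fully open); "grip_force": force on a finger pad.
Only numpy, scipy, OpenCV 4.12 (cv2) and the standard library are available. Lean on these libraries where they do the work, as an engineer would, in place of code of your own. Each camera call takes 0.05 s, during which the arm holds its last target. There are 200 camera calls.

## Working session

There is one attempt and no reset: what is moved stays moved. The work goes in short steps, Python scripts to look and compute and a tool call to move; the robot and the scene stay as the last step left them, time stands still between calls to the robot, and variables do not carry over. Pictures are saved under pics/ and viewed, at most 17 in all, crops included, and the job is handed in when it is done.

Besides the shell and the picture viewer there is one more tool, called after "Emit:" as name(argument=value, ...) on one line, values as JSON. servo_tool: Moves the arm, as the interface text tells. Its arguments: {"type":"object","properties":{"targets":{"type":"array","items":{"type":"array","items":{"type":"array","items":{"type":"number"}}}},"grip_force":{"type":"number"}},"required":["targets"]}

```bash
mkdir -p pics; ls
cat > h.py <<'E'
import numpy as np, cv2
from scipy.spatial.transform import Rotation as R
from workcell import readout, viewer, bot
def snap(n,f):
    s=readout.read_state(); im=viewer.snapshot(n); cv2.imwrite('pics/'+f,im[:,:,::-1]); return s,im
def cam(n,s=None):
    c=viewer.camera_model(n); K=np.array(c['mtx']); d=np.array(c['dist_coeffs'],float)
    if 'extrinsics' in c: E=np.array(c['extrinsics'])
    else:
        T=np.eye(4);T[:3,:3]=R.from_rotvec(s['tool_rot']).as_matrix();T[:3,3]=s['tool_pos']
        E=np.linalg.inv(T@np.array(c['tool_from_camera']))
    return K,d,E
def unproj(c,uv,z):
    K,d,E=c; p=cv2.undistortPoints(np.array(uv,float).reshape(-1,1,2),K,d).reshape(-1,2)
    r=np.c_[p,np.ones(len(p))]@E[:3,:3]; o=-E[:3,:3].T@E[:3,3]
    return o+r*((np.broadcast_to(z,len(p))-o[2])/r[:,2])[:,None]
def proj(c,P):
    K,d,E=c; return cv2.projectPoints(np.array(P,float).reshape(-1,1,3),cv2.Rodrigues(E[:3,:3])[0],E[:3,3],K,d)[0].reshape(-1,2)
E
python3 - <<'E'
from h import *
for n in ('top','side'):
    s,im=snap(n,n+'0.png'); 
    c=cam(n); print(n,-c[2][:3,:3].T@c[2][:3,3], c[0][0,0])
print(s); print(viewer.camera_model('wrist'))
E
```

```text
pics
top [ 0.39105725 -0.01816576  1.30307021] 433.2929316558102
side [ 0.08304337 -0.89571273  0.69343348] 416.30435038055083
{'t': 0.05, 'joint_positions': array([-1.35661373,  0.33282363, -0.06470911,  1.46088984,  0.02162077,
        1.34993776, -0.0884829 ]), 'dq': array([ 0.00010757,  0.00078501, -0.00070513, -0.00180288,  0.00032963,
        0.00010319, -0.00116835]), 'joint_torque': array([ 1.88173683e-03, -6.27383423e+01,  4.92200861e-02, -3.92838407e+01,
        1.63327216e-02,  7.43812183e-03,  4.22003825e-05]), 'tool_pos': array([0.14653651, 0.60723523, 0.25257066]), 'tool_rot': array([-3.70981207e-01, -3.11953068e+00,  2.13615879e-03]), 'ft_force': array([ 0.72771537, -0.59254126, -0.00176516]), 'wrist_torque': array([ 0.03408365, -0.02051307,  0.03025995]), 'grip_force': 0.0, 'width': 1.000563474633449}
{'mtx': array([[307.56196701,   0.        , 280.68592413],
       [  0.        , 307.56196701, 213.15655501],
       [  0.        ,   0.        ,   1.        ]]), 'dist_coeffs': array([-0.04579577,  0.        ,  0.        ,  0.        ,  0.        ]), 'tool_from_camera': array([[ 8.79644669e-04, -9.63965135e-01, -2.66027152e-01,
         6.87168371e-02],
       [ 9.99999363e-01,  6.59664342e-04,  9.16262423e-04,
         1.95315850e-04],
       [-7.07756404e-04, -2.66027788e-01,  9.63965101e-01,
        -1.21325116e-01],
       [ 0.00000000e+00,  0.00000000e+00,  0.00000000e+00,
         1.00000000e+00]])}
```

View pics/top0.png

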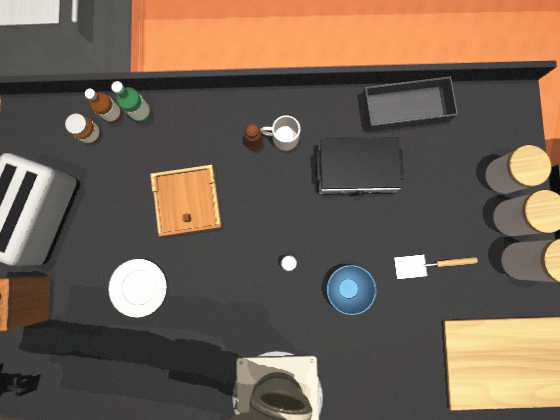

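View pics/side0.png

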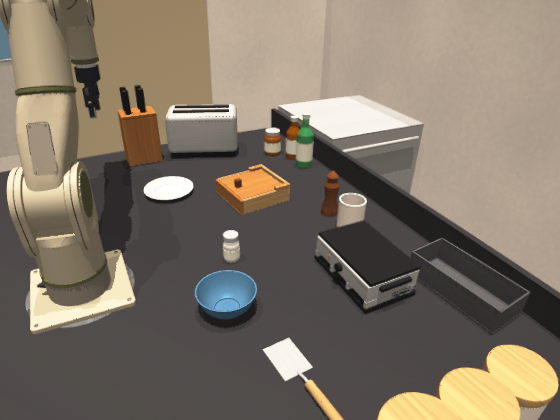

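The top view shows the box at about (186,202), with the lid grip at (187,217). The grill is at about (360,165), salt at (289,263), mug at (286,133) and mill at (253,137). There is no pan3 on the counter. I'll enlarge the box and the grill.

Run:
```python
from h import *
im=cv2.imread('pics/top0.png')
a=cv2.resize(im[155:245,140:235],None,fx=6,fy=6,interpolation=cv2.INTER_CUBIC)
b=cv2.resize(im[125:205,308:413],None,fx=6,fy=6,interpolation=cv2.INTER_CUBIC)
for j,(g,x0,y0) in enumerate(((a,140,155),(b,308,125))):
    for v in range(0,g.shape[1]//6,10): cv2.putText(g,str(x0+v),(v*6,10),0,.35,(255,255,255),1); cv2.line(g,(v*6,0),(v*6,g.shape[0]),(90,90,90),1)
    for v in range(0,g.shape[0]//6,10): cv2.putText(g,str(y0+v),(0,v*6+10),0,.35,(255,255,255),1); cv2.line(g,(0,v*6),(g.shape[1],v*6),(90,90,90),1)
    cv2.imwrite(f'pics/crop{j}.png',g)
```

```text
(no output)
```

View pics/crop0.png

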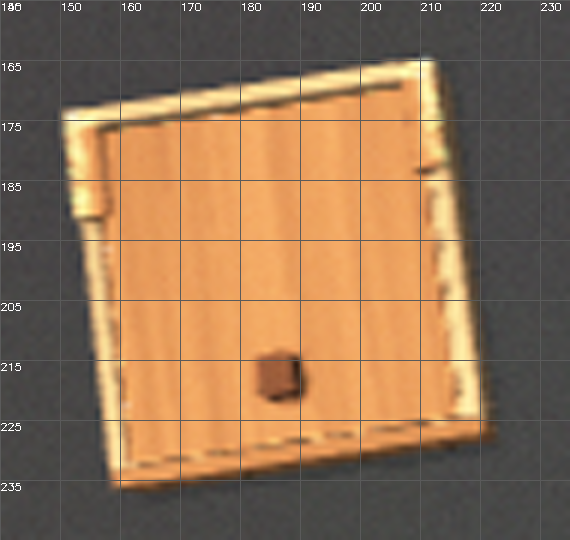

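View pics/crop1.png

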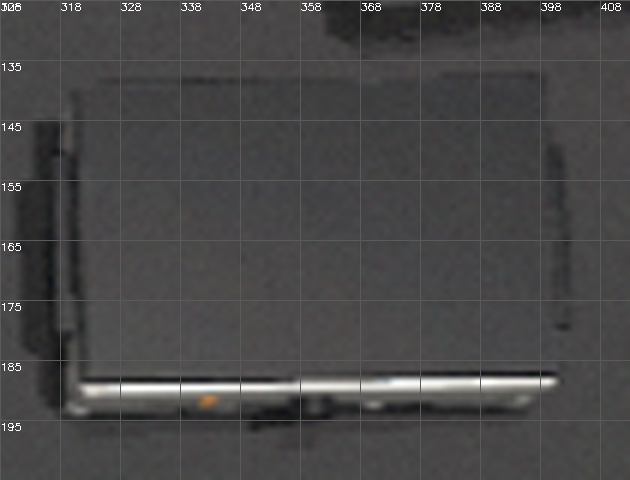

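The box top crop gives rear corners at about (150,173.5) and (211.8,165), and front lip ends at (159.5,233) and (220,224). The grill's front top edge runs from (321.5,189) to (400,188). Next I'll get coarse poses.

Run:
```python
from h import *
c=cam('top')
P=unproj(c,[[150,173.2],[211.8,164.8],[159.5,233],[220,224],[186,217.5]],[.062,.062,.05,.05,.079]); print(P.round(4)); 
print(np.linalg.norm(P[0]-P[1]),np.linalg.norm(P[2]-P[3]))
G=unproj(c,[[321.5,188.5],[400,187.5],[320,139],[398,137],[289,263],[286,133],[253,128]],[.088,.088,.088,.088,.08,.095,.15]);print(G.round(4));print(np.linalg.norm(G[0]-G[1]),np.linalg.norm(G[0]-G[2]))
s=readout.read_state(); print(R.from_rotvec(s['tool_rot']).as_matrix().round(3))
```

```text
[[0.6538 0.3544 0.062 ]
 [0.6736 0.1735 0.062 ]
 [0.4791 0.329  0.05  ]
 [0.5004 0.1531 0.05  ]
 [0.5191 0.2456 0.079 ]]
0.1819974579688007 0.17717290605525682
[[ 0.5902 -0.1415  0.088 ]
 [ 0.5869 -0.3644  0.088 ]
 [ 0.7346 -0.1429  0.088 ]
 [ 0.7342 -0.3677  0.088 ]
 [ 0.3829 -0.0431  0.08  ]
 [ 0.7531 -0.0454  0.095 ]
 [ 0.7533  0.0459  0.15  ]]
0.22295517807713117 0.14437735839606056
[[-0.972  0.235 -0.   ]
 [ 0.235  0.972 -0.001]
 [-0.    -0.001 -1.   ]]
```

Emit:
servo_tool(targets=[[[0,0,0,0,0,-6.87,0],[0,0,0,0,0,-6.87,0],[0,0,0,0,0,-6.87,0],[-2.3,-3.37,0,0,0,0,0],[-2.3,-3.37,0,0,0,0,0]]])

```text
t: 0.52
tool_pos: [0.199, 0.5463, 0.2522]
tool_rot: [0.201, -3.134, 0.001]
ft_force: [1.6, -0.9, -0.3]
width: 0.999
grip_force: 0.0
```

Emit:
servo_tool(targets=[[[-2.3,-3.37,0,0,0,0,0],[-2.3,-3.37,0,0,0,0,0],[-2.3,-3.37,0,0,0,0,0],[-2.3,-3.37,0,0,0,0,0],[-2.3,-3.37,0,0,0,0,0]]])

```text
t: 0.93
tool_pos: [0.3362, 0.3913, 0.2531]
tool_rot: [0.193, -3.135, -0.0]
ft_force: [-0.0, 0.7, -0.3]
width: 1.003
grip_force: 0.0
```

Emit:
servo_tool(targets=[[[-2.3,-3.37,0,0,0,0,0],[-2.3,-3.37,0,0,0,0,0],[-2.3,-3.37,0,0,0,0,0],[-2.3,-3.37,0,0,0,0,0],[-2.3,-3.37,0,0,0,0,0]]])

```text
t: 1.35
tool_pos: [0.4709, 0.2382, 0.2532]
tool_rot: [0.193, -3.136, -0.0]
ft_force: [0.6, 2.0, 0.0]
width: 1.005
grip_force: 0.0
```

Emit:
servo_tool(targets=[[[0,0,0,0,0,0,0],[0,0,0,0,0,0,0],[0,0,0,0,0,0,0]]])

```text
t: 1.6
tool_pos: [0.4698, 0.2403, 0.253]
tool_rot: [0.193, -3.135, -0.0]
ft_force: [0.2, 0.3, -0.6]
width: 0.997
grip_force: 0.0
```

Run:
```python
from h import *
s,im=snap('wrist','w1.png'); print(s['t'],s['tool_pos'],R.from_rotvec(s['tool_rot']).as_matrix().round(3))
c=cam('wrist',s)
g=cv2.resize(im[:,:,::-1],(800,600),interpolation=cv2.INTER_CUBIC)
for v in range(0,560,40): cv2.line(g,(v*10//7,0),(v*10//7,5),(0,255,0),1); cv2.putText(g,str(v),(v*10//7,15),0,.35,(0,255,0),1)
for v in range(0,420,40): cv2.putText(g,str(v),(0,v*10//7+4),0,.35,(0,255,0),1)
cv2.imwrite('pics/w1g.png',g)
```

```text
1.6 [0.46978227 0.24026866 0.25295012] [[-0.992 -0.122 -0.001]
 [-0.122  0.992 -0.   ]
 [ 0.001  0.    -1.   ]]
```

View pics/w1g.png

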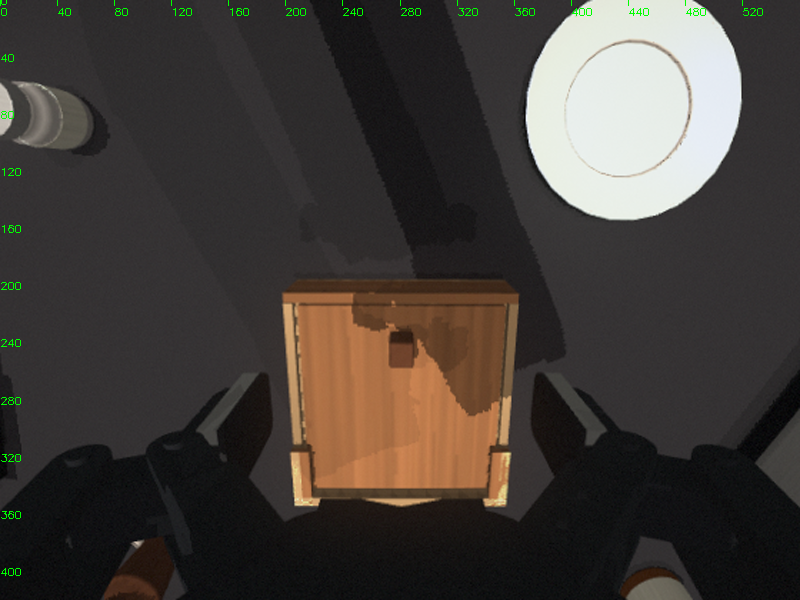

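The box is square to the wrist view. The lip's front corners are at (198,205) and (362.6,205), and the rear cap corners at about (206.5,354) and (354.5,354). The top of the grip block spans x 272–289 and y 240–257.

```bash
cat >> h.py <<'E'
def bf(P,o,yaw): # world-> frame
    d=np.asarray(P)[:,:2]-o; c,s=np.cos(yaw),np.sin(yaw); return np.c_[d@[c,s],d@[-s,c]]
E
python3 - <<'E'
from h import *
s,im=snap('wrist','w1b.png'); c=cam('wrist',s); k=.7
L=unproj(c,np.array([[283,293],[518,293],[283,304],[518,304],[291,446],[511,446],[295,506],[506,506]])*k,[.05]*4+[.062]*4)
print(L.round(4)); print(np.linalg.norm(L[0]-L[1]),np.linalg.norm(L[4]-L[5]),np.linalg.norm(L[0]-L[6]))
yaw=np.arctan2(-(L[0]-L[1])[0]*-1,0) if 0 else np.arctan2((L[1]-L[0])[0]*-1,(L[1]-L[0])[1]); print('yaw',np.degrees(yaw))
y2=np.arctan2((L[5]-L[4])[0]*-1,(L[5]-L[4])[1]);print(np.degrees(y2))
mf=(L[0]+L[1])[:2]/2; mr=(L[4]+L[5])[:2]/2; mb=(L[6]+L[7])[:2]/2
print('dir',np.degrees(np.arctan2(*(mb-mf)[::-1])),np.linalg.norm(mb-mf),np.linalg.norm(mr-mf))
u=np.array([np.cos(yaw),np.sin(yaw)]); print('origin', mf+.096*u, mr-.035*u, mb-.088*u)
g=unproj(c,np.array([[389,343],[413,343],[413,367],[389,367]])*k,.079); print(g.round(4),g.mean(0))
pl=unproj(c,np.array([[526,110],[742,95],[622,220]])*k,.018); print('plate',pl.round(3))
E
```

```text
[[0.4922 0.1542 0.05  ]
 [0.4698 0.3321 0.05  ]
 [0.5009 0.1547 0.05  ]
 [0.4784 0.3338 0.05  ]
 [0.6167 0.1701 0.062 ]
 [0.5945 0.3483 0.062 ]
 [0.6756 0.1765 0.062 ]
 [0.6532 0.3558 0.062 ]]
0.17928111926774543 0.1795858330112158 0.1851521748607065
yaw 7.156023120173843
7.125870854908447
dir 7.156123456803481 0.18482557306521452 0.125605647033645
origin [0.57626644 0.25510424] [0.57086221 0.25484016] [0.57708554 0.2552074 ]
[[0.5115 0.2386 0.079 ]
 [0.5093 0.2557 0.079 ]
 [0.5277 0.2581 0.079 ]
 [0.5299 0.2408 0.079 ]] [0.51960684 0.24832011 0.079     ]
plate [[0.335 0.321 0.018]
 [0.299 0.486 0.018]
 [0.406 0.415 0.018]]
```

Emit:
servo_tool(targets=[[[-1.28,0.04,3.5,0,0,0,0],[-1.28,0.04,3.5,0,0,0,0],[-1.28,0.04,3.5,0,0,0,0],[-1.28,0.04,3.5,0,0,0,0],[0,0,0.8,0,0,0,0]]])

```text
t: 2.12
tool_pos: [0.5188, 0.2478, 0.0995]
tool_rot: [0.195, -3.129, 0.006]
ft_force: [-1.7, -1.1, -0.6]
width: 0.996
grip_force: 0.0
```

Emit:
servo_tool(targets=[[[0,0,0.8,0,0,0,0],[0,0,0.8,0,0,0,0],[0,0,0.8,0,0,0,0],[0,0,0.2,0,0,0,0],[0,0,0,0,0,0,0]]])

```text
t: 2.53
tool_pos: [0.5206, 0.2483, 0.0798]
tool_rot: [-0.194, 3.135, 0.001]
ft_force: [-0.6, -0.4, 0.5]
width: 1.002
grip_force: 0.0
```

Emit:
servo_tool(targets=[[[0,0,0,0,0,0,1],[0,0,0,0,0,0,1],[0,0,0,0,0,0,1],[0,0,0,0,0,0,1],[0,0,0,0,0,0,1]]], grip_force=50)

```text
t: 2.95
tool_pos: [0.5208, 0.248, 0.0796]
tool_rot: [-0.193, 3.135, 0.0]
ft_force: [-0.5, -0.2, 0.3]
width: 0.303
grip_force: 0.0
```

Emit:
servo_tool(targets=[[[0,0,0,0,0,0,1],[0,0,0,0,0,0,1],[0,0,0,0,0,0,1],[0,0,0,0,0,0,1],[0,0,0,0,0,0,1]]])

```text
t: 3.37
tool_pos: [0.521, 0.248, 0.0797]
tool_rot: [-0.193, 3.135, 0.0]
ft_force: [-0.5, -0.4, 4.9]
width: 0.197
grip_force: 50.2
```

Emit:
servo_tool(targets=[[[-0.02,0,-0.2,0,0.84,0,1],[-0.02,0,-0.2,0,0.84,0,1],[-0.02,0,-0.2,0,0.84,0,1],[-0.02,0,-0.2,0,0.84,0,1],[-0.02,0,-0.2,0,0.84,0,1]]])

```text
t: 3.78
tool_pos: [0.5221, 0.2481, 0.0893]
tool_rot: [0.188, -3.061, 0.007]
ft_force: [0.7, 0.6, -0.5]
width: 0.198
grip_force: 49.6
```

Emit:
servo_tool(targets=[[[0,0,0,0,0,0,1],[0,0,0,0,0,0,1],[0,0,0,0,0,0,1]]])

```text
t: 4.03
tool_pos: [0.522, 0.248, 0.0891]
tool_rot: [0.188, -3.063, 0.007]
ft_force: [-0.1, 0.5, 1.0]
width: 0.198
grip_force: 49.6
```

Emit:
servo_tool(targets=[[[1.0,0,0.07,0,0,0,1],[1.0,0,0.07,0,0,0,1],[1.0,0,0.07,0,0,0,1],[1.0,0,0.07,0,0,0,1],[1.0,0,0.07,0,0,0,1]]])

```text
t: 4.45
tool_pos: [0.4715, 0.2418, 0.0893]
tool_rot: [0.189, -3.063, 0.007]
ft_force: [0.0, -0.1, -0.9]
width: 0.2
grip_force: 49.5
```

Run:
```python
from h import *
im=[snap(n,n+'2.png')[1] for n in ('side','wrist')]
print(readout.read_state()['tool_pos'])
g=np.hstack([cv2.resize(im[0][150:225,200:305],(400,300)),cv2.resize(im[1],(400,300))])[:,:,::-1]
cv2.imwrite('pics/m2.png',g)
```

```text
[0.47071731 0.24191304 0.08934889]
```

View pics/m2.png

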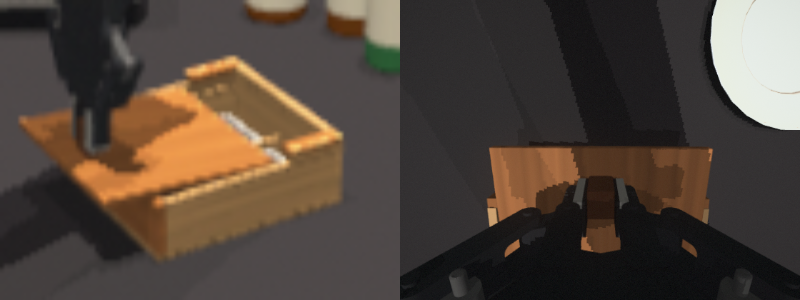

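Emit:
servo_tool(targets=[[[1.0,0,0.07,0,0,0,1],[1.0,0,0.07,0,0,0,1],[0.1,0,-1.5,0,0,0,1],[0.1,0,-2,0,0,0,1],[0,0,-2.5,0,-4.2,0,1]]])

```text
t: 4.97
tool_pos: [0.4543, 0.239, 0.1487]
tool_rot: [0.191, -3.132, 0.003]
ft_force: [1.4, 0.2, -0.6]
width: 0.2
grip_force: 49.4
```

Emit:
servo_tool(targets=[[[0,0,-1,0,0,0,1],[-0.4,-2.9,0,0,0,0,1],[-0.4,-2.9,0,0,0,0,1],[-0.4,-2.9,0,0,0,0,1],[-0.4,-2.9,0,0,0,0,1]]])

```text
t: 5.38
tool_pos: [0.4842, 0.1255, 0.1592]
tool_rot: [0.194, -3.134, -0.001]
ft_force: [0.6, 0.1, -1.7]
width: 0.198
grip_force: 49.5
```

Emit:
servo_tool(targets=[[[-0.4,-2.9,0,0,0,0,1],[-0.4,-2.9,0,0,0,0,1],[-0.4,-2.9,0,0,0,0,1],[-0.4,-2.9,0,0,0,0,1],[0,0,0,0,0,0,1]]])

```text
t: 5.8
tool_pos: [0.5151, 0.0072, 0.1593]
tool_rot: [0.182, -3.135, 0.003]
ft_force: [-0.6, -0.3, -1.0]
width: 0.2
grip_force: 49.5
```

Emit:
servo_tool(targets=[[[0,0,2.5,0,0,0,1],[0,0,2.5,0,0,0,1],[0,0,2.5,0,0,0,1],[0,0,2.0,0,0,0,1],[0,0,0,0,0,0,1]]])

```text
t: 6.22
tool_pos: [0.5117, 0.0135, 0.0605]
tool_rot: [0.193, -3.128, 0.001]
ft_force: [-0.9, -0.3, -1.8]
width: 0.2
grip_force: 49.4
```

Emit:
servo_tool(targets=[[[0,0,1.0,0,0,0,1],[0,0,0.8,0,0,0,1],[0,0,0.4,0,0,0,1],[0,0,0,0,0,0,1],[0,0,0,0,0,0,1]]])

```text
t: 6.63
tool_pos: [0.5152, 0.0135, 0.0429]
tool_rot: [-0.193, 3.135, 0.0]
ft_force: [0.0, 0.3, -0.9]
width: 0.201
grip_force: 49.4
```

Emit:
servo_tool(targets=[[[0,0,0.3,0,0,0,1],[0,0,0.25,0,0,0,1],[0,0,0.15,0,0,0,1],[0,0,0,0,0,0,1],[0,0,0,0,0,0,1]]])

```text
t: 7.05
tool_pos: [0.5151, 0.0136, 0.0356]
tool_rot: [-0.193, 3.135, 0.0]
ft_force: [-0.6, 0.8, 1.7]
width: 0.196
grip_force: 49.8
```

Emit:
servo_tool(targets=[[[0,0,0,0,0,0,0],[0,0,0,0,0,0,0],[0,0,0,0,0,0,0],[0,0,0,0,0,0,0],[0,0,-3.5,0,0,0,0]]])

```text
t: 7.47
tool_pos: [0.5112, 0.0133, 0.0658]
tool_rot: [0.193, -3.126, 0.002]
ft_force: [-0.1, 0.3, -0.2]
width: 0.899
grip_force: 0.0
```

Emit:
servo_tool(targets=[[[0,0,-3.5,0,0,0,0],[0,0,-3.5,0,0,0,0],[0,0,-3.5,0,0,0,0],[0.5,2.5,-3,0,0,0,0],[0.5,2.5,-2,0,0,0,0]]])

```text
t: 7.88
tool_pos: [0.4997, 0.0611, 0.2289]
tool_rot: [-0.187, 3.132, 0.001]
ft_force: [1.0, 1.3, -1.0]
width: 0.997
grip_force: 0.0
```

Emit:
servo_tool(targets=[[[0.2,4,-0.7,0,0,0,0],[0.2,4,-0.7,0,0,0,0],[0.2,4,0,0,0,0,0],[0.1,3,0,0,0,0,0],[0,3,0,0,0,0,0]]])

```text
t: 8.3
tool_pos: [0.469, 0.2418, 0.2397]
tool_rot: [-0.195, 3.135, 0.001]
ft_force: [0.1, -0.1, -1.1]
width: 1.0
grip_force: 0.0
```

Emit:
servo_tool(targets=[[[0,0,0,0,0,0,0],[0,0,0,0,0,0,0],[0,0,0,0,0,0,0]]])

```text
t: 8.55
tool_pos: [0.4701, 0.2389, 0.2394]
tool_rot: [0.192, -3.136, 0.001]
ft_force: [0.4, -0.5, -0.3]
width: 1.0
grip_force: 0.0
```

Run:
```python
from h import *
s,im=snap('wrist','w3.png'); print(s['t'],s['tool_pos'].tolist(),s['tool_rot'].tolist(),s['width'])
g=cv2.resize(im[180:380,160:400,::-1],(720,600),interpolation=cv2.INTER_CUBIC)
for v in range(160,400,20): cv2.line(g,((v-160)*3,0),((v-160)*3,4),(0,255,0),1); cv2.putText(g,str(v),((v-160)*3,15),0,.35,(0,255,0),1)
for v in range(180,380,20): cv2.putText(g,str(v),(0,(v-180)*3+4),0,.35,(0,255,0),1)
cv2.imwrite('pics/w3g.png',g)
```

```text
8.55 [0.47006152841144216, 0.23887941726123557, 0.23935583475590813] [0.19219267105470075, -3.135568102871271, 0.0007899993169700993] 0.9995602627942017
```

View pics/w3g.png

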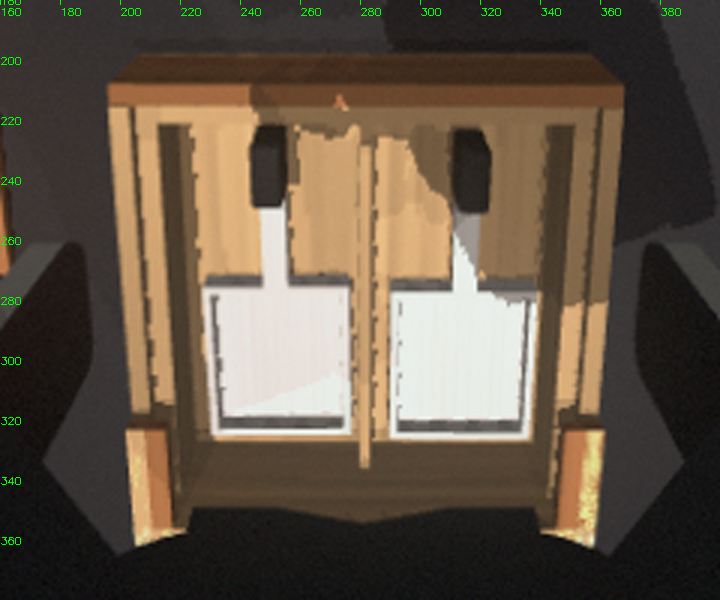

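Both pans are in the box. In full-image pixels, pan2 (-y) has tray corners at about (227.7,275), (277,275), (277,324.7) and (230.7,324.7), with its grip at about (249.5,249 rear). Pan1 has corners at (290,276.7), (339,276.7), (336.7,326) and (290.3,326), with its grip around x 317.

Run:
```python
from h import *
s={'tool_pos':[0.47006,0.23888,0.23936],'tool_rot':[0.19219,-3.13557,0.00079]}
c=cam('wrist',s); o=np.array([.5765,.2552]); yaw=np.radians(7.14)
f=lambda p:np.array(p)/3+[160,180]
for n,q,gr in (('pan2',[[203,285],[351,285],[351,434],[212,434]],[[251,207],[286,207],[251,147],[287,147]]),('pan1',[[390,290],[537,290],[530,438],[391,438]],[[452,211],[489,211],[452,150],[491,150]])):
    P=unproj(c,f(q),.018); B=bf(P,o,yaw)*1000
    G=unproj(c,f(gr),.038); b=bf(G,o,yaw)*1000
    print(n,B.round(1).tolist(),B.mean(0).round(1)); print(b.round(1).tolist(),G.round(4).tolist())
print(bf(unproj(c,f([[108,86],[624,86],[132,430],[604,430]]),[.05,.05,.062,.062]),o,yaw))
```

```text
pan2 [[-2.9, -67.3], [-2.9, -6.7], [68.0, -7.1], [68.1, -67.1]] [ 32.6 -37.1]
[[-45.3, -43.9], [-45.3, -30.7], [-69.0, -43.0], [-69.0, -29.8]] [[0.537, 0.2061, 0.038], [0.5354, 0.2191, 0.038], [0.5134, 0.2039, 0.038], [0.5118, 0.2171, 0.038]]
pan1 [[-0.6, 9.2], [-0.4, 69.5], [70.5, 70.3], [70.1, 10.2]] [34.9 39.8]
[[-43.6, 31.6], [-43.5, 45.6], [-67.7, 31.0], [-67.7, 45.4]] [[0.5293, 0.2812, 0.038], [0.5277, 0.295, 0.038], [0.5055, 0.2776, 0.038], [0.5037, 0.2918, 0.038]]
[[-0.09541189 -0.09080247]
 [-0.09515217  0.08937937]
 [ 0.03520843 -0.08887319]
 [ 0.0355547   0.08882873]]
```

Emit:
servo_tool(targets=[[[0.91,-3.99,0,0,0,0,0],[0.91,-3.99,0,0,0,0,0],[0.91,-3.99,0,0,0,0,0],[0.91,-3.99,0,0,0,0,0],[0.91,-3.99,0,0,0,0,0]]])

```text
t: 9.02
tool_pos: [0.4485, 0.0329, 0.2396]
tool_rot: [-0.189, 3.136, 0.001]
ft_force: [0.9, 0.1, 0.5]
width: 0.997
grip_force: 0.0
```

Emit:
servo_tool(targets=[[[0.91,-3.99,0,0,0,0,0],[0.91,-3.99,0,0,0,0,0],[0.91,-3.99,0,0,0,0,0],[0.91,-3.99,0,0,0,0,0],[0.91,-3.99,0,0,0,0,0]]])

```text
t: 9.43
tool_pos: [0.4271, -0.1707, 0.2397]
tool_rot: [-0.189, 3.135, 0.001]
ft_force: [0.5, 0.1, 0.1]
width: 1.001
grip_force: 0.0
```

Emit:
servo_tool(targets=[[[0.91,-3.99,0,0,0,0,0],[0.91,-3.99,0,0,0,0,0],[0,0,0,0,0,4,0],[0,0,0,0,0,4,0],[0,0,0,0,0,0,0]]])

```text
t: 9.85
tool_pos: [0.419, -0.2507, 0.2394]
tool_rot: [-0.037, -3.141, -0.0]
ft_force: [-0.6, -0.8, -0.4]
width: 1.001
grip_force: 0.0
```

Emit:
servo_tool(targets=[[[0,0,0,0,5,0,0],[0,0,0,0,5,0,0],[0,0,0,0,5,0,0],[0,0,0,0,5,0,0],[0,0,0,0,0,0,0]]])

```text
t: 10.27
tool_pos: [0.4213, -0.2477, 0.2377]
tool_rot: [-0.016, -2.785, -0.004]
ft_force: [0.6, 0.5, -0.4]
width: 1.001
grip_force: 0.0
```

Emit:
servo_tool(targets=[[[0,0,0,0,0,0,0],[0,0,0,0,0,0,0],[0,0,0,0,0,0,0]]])

```text
t: 10.52
tool_pos: [0.4195, -0.2495, 0.2401]
tool_rot: [-0.025, -2.796, -0.005]
ft_force: [-0.9, 0.1, -0.2]
width: 1.002
grip_force: 0.0
```

Run:
```python
from h import *
s,im=snap('wrist','w4.png'); print(s['t'],s['tool_pos'].tolist(),s['tool_rot'].tolist())
g=cv2.resize(im[:,:,::-1],(800,600),interpolation=cv2.INTER_CUBIC)
cv2.imwrite('pics/w4g.png',g)
```

```text
10.5167 [0.41950294107448716, -0.2495477242320497, 0.2401274443371373] [-0.02454970844678573, -2.795829036070311, -0.005357906570750419]
```

View pics/w4g.png

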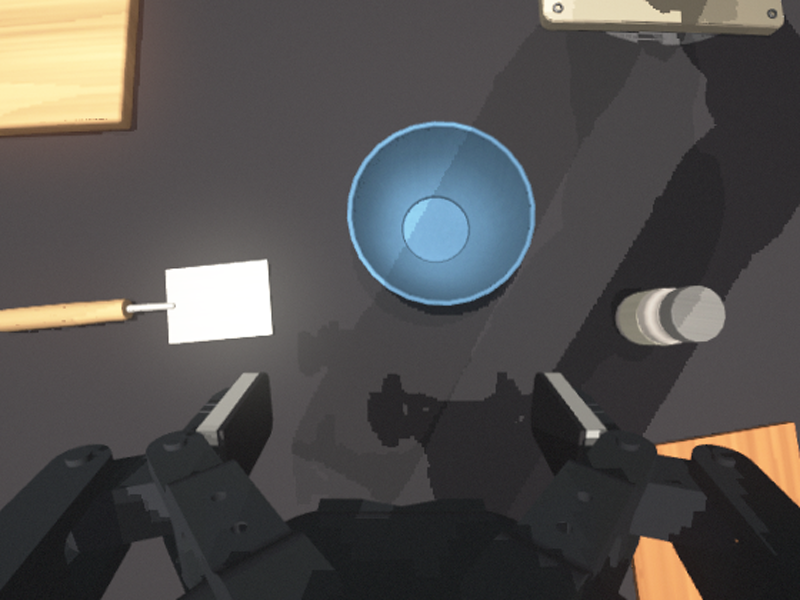

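The camera tilted the wrong way: it shows the bowl and salt and looks back at the base. I'll tilt it forward instead.

Emit:
servo_tool(targets=[[[0,0,0,0,-6.3,0,0],[0,0,0,0,-6.3,0,0],[0,0,0,0,-6.3,0,0],[0,0,0,0,-6.3,0,0],[0,0,0,0,-6.3,0,0]]])

```text
t: 10.98
tool_pos: [0.4203, -0.2491, 0.2404]
tool_rot: [0.025, 2.932, -0.001]
ft_force: [-1.0, -1.2, 0.7]
width: 1.0
grip_force: 0.0
```

Emit:
servo_tool(targets=[[[0,0,0,0,-6.3,0,0],[0,0,0,0,-6.3,0,0],[0,0,0,0,0,0,0],[0,0,0,0,0,0,0],[0,0,0,0,0,0,0]]])

```text
t: 11.4
tool_pos: [0.4205, -0.2489, 0.2403]
tool_rot: [0.023, 2.721, -0.004]
ft_force: [1.4, -0.0, 0.1]
width: 0.995
grip_force: 0.0
```

Run:
```python
from h import *
s,im=snap('wrist','w5.png'); print(s['t'],s['tool_pos'].tolist(),s['tool_rot'].tolist())
print(proj(cam('wrist',s),[[.59,-.1415,.088],[.587,-.364,.088],[.59,-.14,0]]))
g=cv2.resize(im[180:360,160:400,::-1],(800,600),interpolation=cv2.INTER_CUBIC)
g=cv2.convertScaleAbs(g,alpha=2.0)
cv2.imwrite('pics/w5g.png',g)
```

```text
11.4 [0.4205164513102134, -0.24893444675845292, 0.24030539962287206] [0.022538840121090208, 2.7210694088259753, -0.004202933905797972]
[[373.52200095 269.06383426]
 [184.47994368 269.50513315]
 [359.99130342 220.15547772]]
```

View pics/w5g.png

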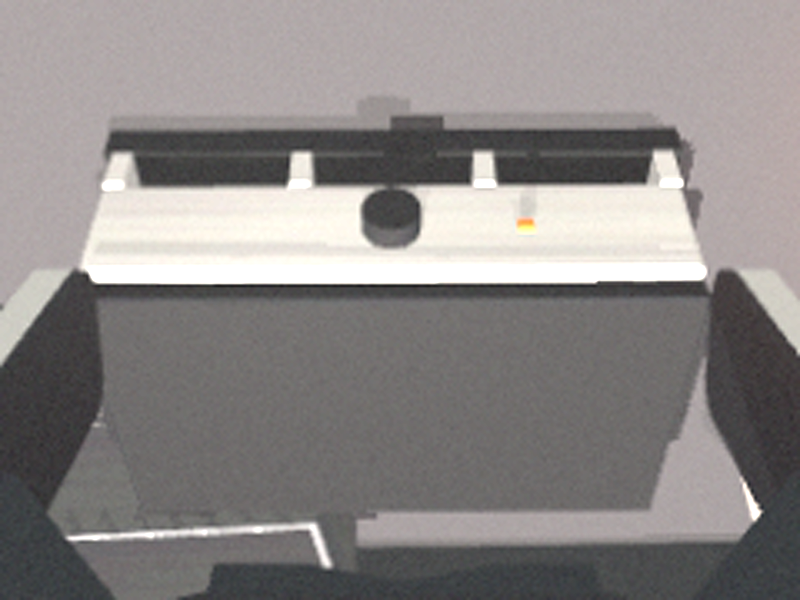

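The grill front is clear. The roof edge (z 32) is on crop row ~184, with dividers at columns 103–127, 288–312, 472–496 and 657–684. The floor edge (z 14) is on row ~152.

Run:
```python
from h import *
s={'tool_pos':[0.42052,-0.24893,0.24031],'tool_rot':[0.02254,2.72107,-0.00420]}
c=cam('wrist',s); f=lambda p:np.array(p)/(10/3)+[160,180]
a=unproj(c,f([[103,188],[127,188],[288,187],[312,187],[472,186],[496,186],[657,185],[684,185]]),.032); print(a.round(4).tolist())
b=unproj(c,f([[109,153],[135,153],[292,153],[313,153],[473,152],[495,152],[652,152],[679,151]]),.014); print(b.round(4).tolist())
t=unproj(c,f([[90,266],[707,265],[95,283],[704,283]]),.088); print(t.round(4).tolist())
for q in (a,b):
  m=q[1:7]; p=np.polyfit(m[:,1],m[:,0],1); print('yaw',np.degrees(np.arctan(-p[0])), 'mid',m.mean(0), 'spacing',np.diff(q[:,1]).round(4))
K=unproj(cam('top'),[[351,289]],.06);print(K)
```

```text
[[0.5868, -0.3688, 0.032], [0.5869, -0.3593, 0.032], [0.5873, -0.2956, 0.032], [0.5875, -0.2861, 0.032], [0.588, -0.2233, 0.032], [0.5882, -0.2138, 0.032], [0.5888, -0.1504, 0.032], [0.589, -0.1397, 0.032]]
[[0.5844, -0.3699, 0.014], [0.5845, -0.3592, 0.014], [0.5855, -0.2953, 0.014], [0.5857, -0.2868, 0.014], [0.5862, -0.2219, 0.014], [0.5864, -0.213, 0.014], [0.5875, -0.1491, 0.014], [0.5871, -0.1382, 0.014]]
[[0.5701, -0.3574, 0.088], [0.5732, -0.1462, 0.088], [0.5789, -0.3575, 0.088], [0.5825, -0.1456, 0.088]]
yaw -0.5192716356452828 mid [ 0.58777251 -0.2547373   0.032     ] spacing [0.0095 0.0637 0.0094 0.0629 0.0094 0.0635 0.0107]
yaw -0.75839850511883 mid [ 0.58596613 -0.25423878  0.014     ] spacing [0.0106 0.0639 0.0085 0.0648 0.0089 0.0639 0.011 ]
[[ 0.30503732 -0.21645624  0.06      ]]
```

Emit:
servo_tool(targets=[[[0,0,0,0,6.03,0,0],[0,0,0,0,6.03,0,0],[0,0,0,0,6.03,0,0],[0,0,0,0,6.03,0,0],[0,0,0,0,0,-4,0]]])

```text
t: 11.87
tool_pos: [0.4237, -0.2468, 0.2381]
tool_rot: [0.091, -3.126, 0.007]
ft_force: [-0.1, 1.0, 0.1]
width: 0.999
grip_force: 0.0
```

Emit:
servo_tool(targets=[[[0,0,0,0,0,-4,0.6],[-1.3,3.8,0,0,0,0,0.6],[-1.3,3.8,0,0,0,0,0.6],[-1.3,3.8,0,0,0,0,0.6],[-1.3,3.8,0,0,0,0,0.6]]])

```text
t: 12.28
tool_pos: [0.4541, -0.0894, 0.2393]
tool_rot: [0.194, -3.133, 0.003]
ft_force: [1.3, 0.1, 0.3]
width: 0.399
grip_force: 0.0
```

Emit:
servo_tool(targets=[[[-1.3,3.8,0,0,0,0,0.6],[-1.3,3.8,0,0,0,0,0.6],[-1.3,3.8,0,0,0,0,0.6],[-1.3,3.8,0,0,0,0,0.6],[-1.3,3.8,0,0,0,0,0.6]]])

```text
t: 12.7
tool_pos: [0.495, 0.108, 0.2388]
tool_rot: [0.195, -3.133, 0.002]
ft_force: [1.2, -1.0, -0.1]
width: 0.402
grip_force: 0.0
```

Emit:
servo_tool(targets=[[[-1.3,3.8,0,0,0,0,0.6],[-1.3,3.8,0,0,0,0,0.6],[-1.3,3.0,0,0,0,0,0.6],[0,0,0,0,0,0,0.6],[0,0,0,0,0,0,0.6]]])

```text
t: 13.12
tool_pos: [0.5201, 0.2179, 0.2377]
tool_rot: [0.2, -3.132, 0.004]
ft_force: [0.7, 0.2, 0.9]
width: 0.403
grip_force: 0.0
```

```bash
cat >> h.py <<'E'
def go(xy,z=None,yaw=None):
    s=readout.read_state(); M=R.from_rotvec(s['tool_rot']).as_matrix(); p=s['tool_pos']
    d=np.array([xy[0],xy[1],p[2] if z is None else z])-p
    print('t',s['t'],'pos',p.round(4),'yaw',np.degrees(np.arctan2(-M[1,0],-M[0,0])).round(2),'tilt',M[:,2].round(4),'w',round(s['width'],3))
    print('tool shift cm',(M.T@d*100).round(2))
E
python3 -c "
from h import *
go([.5243,.2113],.038)"
```

```text
t 13.1167 pos [0.5201 0.2179 0.2377] yaw 7.32 tilt [-0.0032 -0.003  -1.    ] w 0.403
tool shift cm [-0.4  -0.65 19.97]
```

Emit:
servo_tool(targets=[[[-0.2,-0.3,3.5,0,0,0,0.6],[-0.2,-0.3,3.5,0,0,0,0.6],[0,0,3.5,0,0,0,0.6],[0,0,2.5,0,0,0,0.6],[0,0,0,0,0,0,0.6]]])

```text
t: 13.53
tool_pos: [0.5221, 0.2071, 0.1038]
tool_rot: [0.191, -3.127, 0.008]
ft_force: [-0.8, -0.3, -0.0]
width: 0.4
grip_force: 0.0
```

Emit:
servo_tool(targets=[[[0,0,0,0,0,0,0.6],[0,0,0,0,0,0,0.6],[0,0,0,0,0,0,0.6]]])

```text
t: 13.78
tool_pos: [0.5261, 0.2096, 0.1116]
tool_rot: [-0.192, 3.133, 0.002]
ft_force: [-0.3, 0.1, 0.5]
width: 0.404
grip_force: 0.0
```

```bash
python3 -c "
from h import *
go([.5243,.2113],.038)
s,im=snap('wrist','w6.png'); cv2.imwrite('pics/w6g.png',cv2.resize(im[150:,130:430,::-1],(600,540)))"
```

```text
t 13.7833 pos [0.5261 0.2096 0.1116] yaw 7.02 tilt [ 0.0023  0.0014 -1.    ] w 0.404
tool shift cm [0.18 0.18 7.36]
```

View pics/w6g.png

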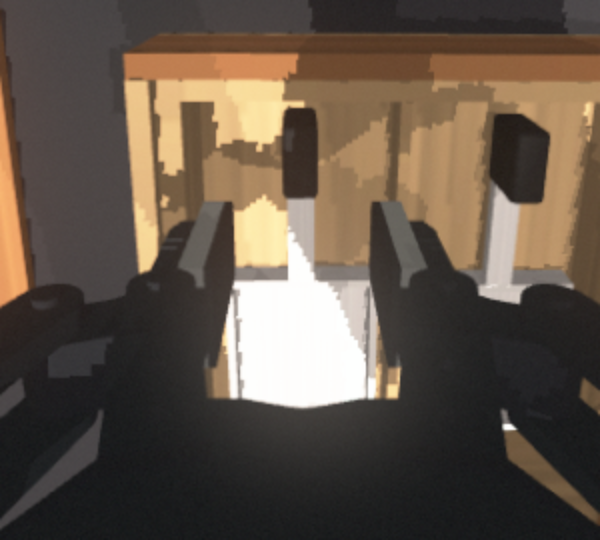

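Pan2's black grip block at about (300,150) in the crop sits between the opened pads, clear of the walls and of pan1's grip. Descending.

Emit:
servo_tool(targets=[[[0.18,0.18,1.5,0,0,0,0.6],[0,0,1.5,0,0,0,0.6],[0,0,1.5,0,0,0,0.6],[0,0,1.5,0,0,0,0.6],[0,0,0.9,0,0,0,0.6]]])

```text
t: 14.25
tool_pos: [0.5229, 0.2111, 0.0404]
tool_rot: [-0.193, 3.135, 0.001]
ft_force: [-0.3, 0.1, -0.3]
width: 0.401
grip_force: 0.0
```

Emit:
servo_tool(targets=[[[0,0,0.45,0,0,0,0.6],[0,0,0,0,0,0,0.6],[0,0,0,0,0,0,0.6],[0,0,0,0,0,0,1],[0,0,0,0,0,0,1]]], grip_force=70)

```text
t: 14.67
tool_pos: [0.5233, 0.2111, 0.0369]
tool_rot: [-0.193, 3.135, 0.001]
ft_force: [-0.3, -4.0, 1.4]
width: 0.136
grip_force: 39.3
```

Emit:
servo_tool(targets=[[[0,0,0,0,0,0,1],[0,0,0,0,0,0,1],[0,0,0,0,0,0,1],[0,0,0,0,0,0,1],[0,0,0,0,0,0,1]]])

```text
t: 15.08
tool_pos: [0.5233, 0.2112, 0.0367]
tool_rot: [-0.193, 3.135, 0.001]
ft_force: [-1.5, 0.5, 6.9]
width: 0.123
grip_force: 71.0
```

Emit:
servo_tool(targets=[[[0,0,-1,0,0,0,1],[0,0,-2,0,0,0,1],[0,0,-3,0,0,0,1],[0,0,-3,0,0,0,1],[0,0,-3,0,0,0,1]]])

```text
t: 15.5
tool_pos: [0.5222, 0.2104, 0.1574]
tool_rot: [0.192, -3.134, 0.001]
ft_force: [1.5, -0.5, -1.0]
width: 0.124
grip_force: 70.0
```

Emit:
servo_tool(targets=[[[0,0,-2,0,0,2,1],[0,-1,0,0,0,2.8,1],[0,-1,0,0,0,2.9,1],[0,0,0,0,0,0,1],[0,0,0,0,0,0,1]]])

```text
t: 15.92
tool_pos: [0.5238, 0.1906, 0.1761]
tool_rot: [-0.017, -3.141, -0.0]
ft_force: [-1.0, 0.7, -1.5]
width: 0.123
grip_force: 70.0
```

```bash
python3 -c "
from h import *
go([.455,-.326],.12)
s,im=snap('wrist','w7.png')
s2,im2=snap('side','s7.png'); cv2.imwrite('pics/m7.png',np.hstack([cv2.resize(im,(400,300)),im2[60:260,130:397][:,:,:] if 0 else cv2.resize(im2[60:260,130:397],(400,300))])[:,:,::-1])"
```

```text
t 15.9167 pos [0.5238 0.1906 0.1761] yaw -0.63 tilt [-8.e-04  0.e+00 -1.e+00] w 0.123
tool shift cm [  6.31 -51.73   5.61]
```

View pics/m7.png

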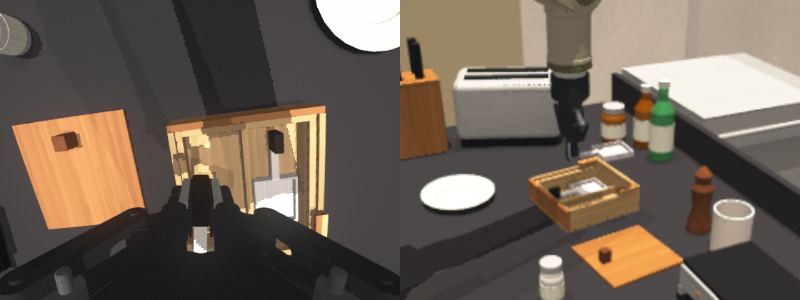

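Emit:
servo_tool(targets=[[[0.5,-3.9,0,0,0,0,1],[0.5,-3.9,0,0,0,0,1],[0.5,-3.9,0,0,0,0,1],[0.5,-3.9,0,0,0,0,1],[0.5,-3.9,0,0,0,0,1]]])

```text
t: 16.43
tool_pos: [0.4962, -0.0047, 0.1759]
tool_rot: [-0.014, -3.141, -0.0]
ft_force: [1.6, -1.1, -2.4]
width: 0.125
grip_force: 70.0
```

Emit:
servo_tool(targets=[[[0.5,-3.9,0,0,0,0,1],[0.5,-3.9,0,0,0,0,1],[0.5,-3.9,0,0,0,0,1],[0.5,-3.9,0,0,0,0,1],[0.5,-3.9,0,0,0,0,1]]])

```text
t: 16.85
tool_pos: [0.4692, -0.1995, 0.1761]
tool_rot: [-0.014, -3.141, -0.001]
ft_force: [1.4, -0.5, -2.0]
width: 0.123
grip_force: 70.0
```

Emit:
servo_tool(targets=[[[0.5,-3.9,0,0,0,0,1],[0.5,-3.9,0,0,0,0,1],[0.5,-3.9,0,0,0,0,1],[0,0,0,0,0,0,1],[0,0,0,0,0,0,1]]])

```text
t: 17.27
tool_pos: [0.4523, -0.3174, 0.1756]
tool_rot: [-0.023, -3.14, 0.001]
ft_force: [1.4, 0.1, -2.3]
width: 0.129
grip_force: 70.0
```

Emit:
servo_tool(targets=[[[0,0,2,0,0,0,1],[0,0,2.5,0,0,0,1],[0,0,2,0,0,0,1],[0,0,0,0,0,0,1],[0,0,0,0,0,0,1]]])

```text
t: 17.68
tool_pos: [0.4534, -0.3138, 0.1105]
tool_rot: [-0.014, -3.139, -0.002]
ft_force: [0.1, -0.0, -0.5]
width: 0.125
grip_force: 70.0
```

```bash
python3 -c "
from h import *
go([.455,-.326],.0465)"
```

```text
t 17.6833 pos [ 0.4534 -0.3138  0.1105] yaw -0.53 tilt [-0.0024  0.0011 -1.    ] w 0.125
tool shift cm [-0.19 -1.23  6.4 ]
```

Emit:
servo_tool(targets=[[[0,-0.63,1.5,0,0,0,1],[0,-0.6,1.5,0,0,0,1],[0,0,1.5,0,0,0,1],[0,0,1.2,0,0,0,1],[0,0,0.5,0,0,0,1]]])

```text
t: 18.1
tool_pos: [0.4535, -0.3268, 0.0485]
tool_rot: [-0.016, -3.141, -0.001]
ft_force: [-0.5, -0.2, -1.2]
width: 0.124
grip_force: 69.9
```

Emit:
servo_tool(targets=[[[0,0,0,0,0,0,1],[0,0,0,0,0,0,1],[0,0,0,0,0,0,1]]])

```text
t: 18.35
tool_pos: [0.4537, -0.3277, 0.05]
tool_rot: [0.017, 3.141, -0.001]
ft_force: [0.4, -0.7, -1.1]
width: 0.122
grip_force: 69.9
```

```bash
python3 -c "
from h import *
go([.455,-.326],.0465)
s,im=snap('wrist','w8.png'); s2,i2=snap('side','s8.png')
a=cv2.resize(im[170:,150:410],(400,385));b=cv2.resize(i2[180:380,250:450],(385,385))
cv2.imwrite('pics/m8.png',cv2.convertScaleAbs(np.hstack([a,b])[:,:,::-1],alpha=1.6))"
```

```text
t 18.35 pos [ 0.4537 -0.3277  0.05  ] yaw -0.64 tilt [ 1.e-03 -4.e-04 -1.e+00] w 0.122
tool shift cm [-0.12  0.17  0.35]
```

View pics/m8.png

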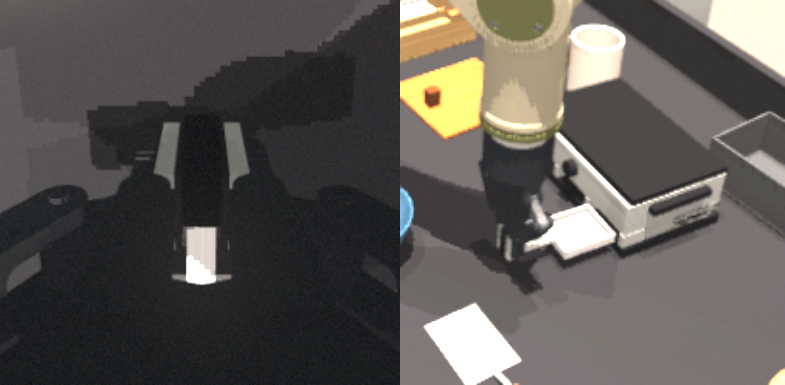

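The pan is level right in front of bay0. Aligning and inserting slowly.

Emit:
servo_tool(targets=[[[0,0.15,0.3,0,0,0,1],[0,0,0,0,0,0,1],[0,0,0,0,0,0,1],[-0.5,0,0,0,0,0,1],[-0.5,0,0,0,0,0,1]]])

```text
t: 18.87
tool_pos: [0.4634, -0.3262, 0.046]
tool_rot: [-0.018, -3.141, -0.0]
ft_force: [-0.7, 0.4, -2.1]
width: 0.125
grip_force: 70.0
```

Emit:
servo_tool(targets=[[[-0.5,0,0,0,0,0,1],[-0.5,0,0,0,0,0,1],[-0.5,0,0,0,0,0,1],[-0.5,0,0,0,0,0,1],[0,0,0,0,0,0,1]]])

```text
t: 19.28
tool_pos: [0.4844, -0.3261, 0.0459]
tool_rot: [0.016, 3.141, -0.0]
ft_force: [-0.5, -0.8, -1.8]
width: 0.127
grip_force: 70.0
```

Emit:
servo_tool(targets=[[[-0.9,0,0,0,0,0,1],[-0.9,0,0,0,0,0,1],[-0.9,0,0,0,0,0,1],[-0.9,0,0,0,0,0,1],[-0.5,0,0,0,0,0,1]]])

```text
t: 19.7
tool_pos: [0.5258, -0.3265, 0.0459]
tool_rot: [0.016, 3.141, 0.0]
ft_force: [-0.3, -0.4, -1.0]
width: 0.126
grip_force: 70.0
```

Emit:
servo_tool(targets=[[[-0.3,0,0,0,0,0,1],[-0.2,0,0,0,0,0,1],[-0.15,0,0,0,0,0,1],[0,0,0,0,0,0,1],[0,0,0,0,0,0,1]]])

```text
t: 20.12
tool_pos: [0.5303, -0.327, 0.0459]
tool_rot: [-0.019, -3.141, -0.0]
ft_force: [-0.6, 0.4, -2.6]
width: 0.123
grip_force: 70.0
```

Emit:
servo_tool(targets=[[[-0.1,0,0.05,0,0,0,1],[-0.1,0,0.05,0,0,0,1],[-0.1,0,0,0,0,0,1],[0,0,0,0,0,0,1],[0,0,0,0,0,0,1]]])

```text
t: 20.53
tool_pos: [0.5318, -0.3274, 0.0451]
tool_rot: [-0.02, -3.139, -0.001]
ft_force: [-8.8, 1.4, 6.4]
width: 0.129
grip_force: 71.2
```

Emit:
servo_tool(targets=[[[-0.1,0,0,0,0,0,1],[-0.1,0,0,0,0,0,1],[0,0,0,0,0,0,1],[0,0,0,0,0,0,1]]])

```text
t: 20.87
tool_pos: [0.532, -0.3275, 0.045]
tool_rot: [-0.021, -3.135, -0.003]
ft_force: [-17.6, 4.8, 13.5]
width: 0.124
grip_force: 72.3
```

Emit:
servo_tool(targets=[[[0,0,0,0,0,0,0.6],[0,0,0,0,0,0,0.6],[0,0,0,0,0,0,0.6],[0,0,0,0,0,0,0.6],[0,0,-1,0,0,0,0.6]]])

```text
t: 21.28
tool_pos: [0.535, -0.3262, 0.0536]
tool_rot: [-0.017, -3.139, -0.002]
ft_force: [0.1, 0.6, -0.5]
width: 0.399
grip_force: 0.0
```

Emit:
servo_tool(targets=[[[0,0,-3,0,0,0,0.6],[0,0,-3,0,0,0,0.6],[0,0,-3,0,0,0,0.6],[3,0,-3,0,0,0,0.6],[3,0,-2,0,0,0,0.6]]])

```text
t: 21.7
tool_pos: [0.477, -0.3266, 0.1975]
tool_rot: [0.015, 3.139, -0.003]
ft_force: [0.1, 0.2, 1.2]
width: 0.402
grip_force: 0.0
```

Emit:
servo_tool(targets=[[[2.5,0,-2,0,0,0,0.6],[1,0,0,0,-6,0,0.6],[0,0,0,0,0,0,0.6],[0,0,0,0,0,0,0.6],[0,0,0,0,0,0,0.6]]])

```text
t: 22.12
tool_pos: [0.4417, -0.3256, 0.2152]
tool_rot: [0.017, 3.036, -0.0]
ft_force: [0.3, -0.3, -0.4]
width: 0.4
grip_force: 0.0
```

```bash
python3 -c "
from h import *
go([.455,-.326],.0465)
s,im=snap('wrist','w9.png'); c=cam('wrist',s); print(s['tool_pos'].tolist(),s['tool_rot'].tolist())
print(proj(c,[[.5352,-.3269,.046],[.587,-.3277,.014]]))
g=cv2.resize(im[150:330,160:400,::-1],(800,600),interpolation=cv2.INTER_CUBIC)
cv2.imwrite('pics/w9g.png',cv2.convertScaleAbs(g,alpha=1.8))"
```

```text
t 22.1167 pos [ 0.4417 -0.3256  0.2152] yaw -0.63 tilt [ 1.051e-01 -8.000e-04 -9.945e-01] w 0.4
tool shift cm [ 0.45 -0.03 16.91]
[0.44171192456247593, -0.32564704599509814, 0.21516583806091655] [0.016614158156004543, 3.036240605777709, -0.00037741703351146857]
[[279.6099594  268.43153631]
 [279.4898619  290.97940956]]
```

View pics/w9g.png

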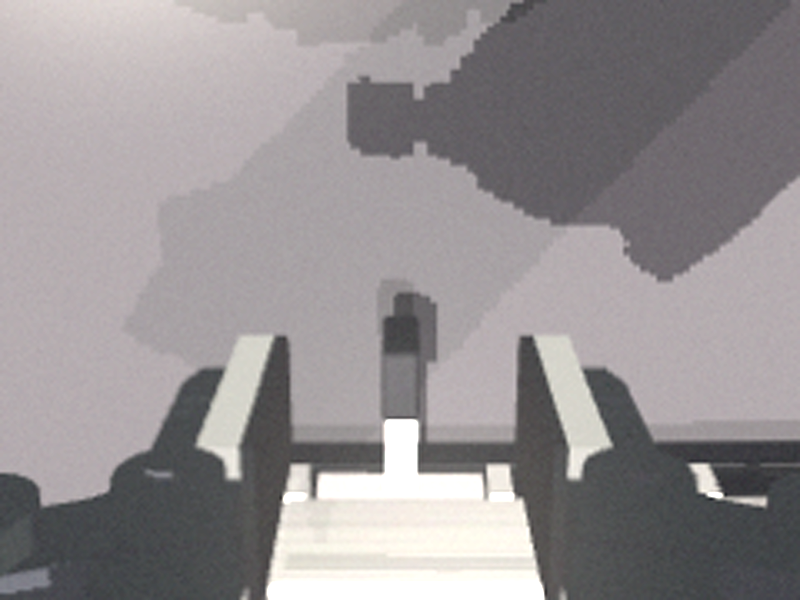

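Pan2 sits in bay0. The grip's top face spans columns 383–420 and rows 352–418, and the tray rim is at about row 473, just behind the floor edge (~462).

```bash
python3 -c "
from h import *
s={'tool_pos':[0.44171,-0.32565,0.21517],'tool_rot':[0.01661,3.03624,-0.00038]}
c=cam('wrist',s); f=lambda p:np.array(p)/(10/3)+[160,150]
P=unproj(c,f([[401,352],[401,418],[318,474],[482,473],[400,462],[295,499],[500,499]]),[.046,.046,.026,.026,.014,.032,.032])
print((bf(P,np.array([.587,-.2545]),np.radians(-.65))*1000).round(1))"
```

```text
[[ -66.5  -72.3]
 [ -42.3  -72.2]
 [  -6.  -101.6]
 [  -6.5  -43.5]
 [  -2.7  -72.6]
 [   0.2 -109.4]
 [   0.2  -37.4]]
```

Emit:
servo_tool(targets=[[[0,0,0,0,6,0,1],[0,0,3.4,0,0,0,1],[0,0,3.4,0,0,0,1],[0,0,3.4,0,0,0,1],[0,0,3.4,0,0,0,1]]])

```text
t: 22.58
tool_pos: [0.442, -0.3257, 0.0762]
tool_rot: [-0.015, -3.139, 0.001]
ft_force: [0.4, 1.0, 0.6]
width: -0.001
grip_force: 0.0
```

Emit:
servo_tool(targets=[[[-1,0,1.7,0,0,0,1],[-1,0,1,0,0,0,1],[-1,0,0.4,0,0,0,1],[-1,0,0,0,0,0,1],[0,0,0,0,0,0,1]]])

```text
t: 23.0
tool_pos: [0.4839, -0.326, 0.0475]
tool_rot: [0.014, 3.141, -0.001]
ft_force: [0.7, -0.1, 0.4]
width: -0.001
grip_force: 0.0
```

```bash
python3 -c "
from h import *
go([.5095,-.3266],.045)
s={'tool_pos':[0.44171,-0.32565,0.21517],'tool_rot':[0.01661,3.03624,-0.00038]}
c=cam('wrist',s)
W=lambda x,y,z:[.587+x*1+y*.0113,-.2545-x*.0113+y,z]
print((proj(c,[W(.004,-.073,.026),W(.004,-.073,.014),W(0,-.073,.014),W(-.064,-.073,.046),W(-.038,-.073,.046),W(0,-.073,.032),W(0,-.073,0)])-[160,150])*10/3)"
```

```text
t 23.0 pos [ 0.4839 -0.326   0.0475] yaw -0.5 tilt [ 1.e-04 -8.e-04 -1.e+00] w -0.001
tool shift cm [-2.56 -0.04  0.25]
[[398.78217241 497.72018237]
 [398.84649342 477.43192447]
 [398.84703334 468.39046534]
 [398.66369483 359.42873433]
 [398.66353856 429.63829305]
 [398.7486447  499.0076401 ]
 [398.91795563 446.36284602]]
```

Emit:
servo_tool(targets=[[[-1,0,0.2,0,0,0,1],[-0.8,0,0,0,0,0,1],[-0.5,0,0,0,0,0,1],[-0.3,0,0,0,0,0,1],[0,0,0,0,0,0,1]]])

```text
t: 23.42
tool_pos: [0.5079, -0.3266, 0.0457]
tool_rot: [0.017, 3.141, -0.0]
ft_force: [-0.5, 0.4, 0.8]
width: -0.0
grip_force: 0.0
```

Emit:
servo_tool(targets=[[[-0.2,0,0,0,0,0,1],[-0.2,0,0,0,0,0,1],[0,0,0,0,0,0,1],[0,0,0,0,0,0,1]]])

```text
t: 23.75
tool_pos: [0.5099, -0.327, 0.0453]
tool_rot: [-0.02, -3.14, -0.001]
ft_force: [-5.6, 0.6, 3.9]
width: -0.0
grip_force: 2.7
```

Emit:
servo_tool(targets=[[[-0.2,0,0,0,0,0,1],[-0.2,0,0,0,0,0,1],[-0.2,0,0,0,0,0,1],[0,0,0,0,0,0,1],[0,0,0,0,0,0,1]]])

```text
t: 24.17
tool_pos: [0.5099, -0.3273, 0.0444]
tool_rot: [-0.024, -3.129, -0.007]
ft_force: [-28.3, 7.4, 18.2]
width: -0.002
grip_force: 14.8
```

Emit:
servo_tool(targets=[[[0.8,0,0,0,0,0,1],[1.2,0,0,0,0,0,1],[0,0,-3,0,0,0,1],[0,0,-4,0,0,-4.3,1],[0,0,-4,0,0,-4.3,1]]])

```text
t: 24.58
tool_pos: [0.4964, -0.3262, 0.1562]
tool_rot: [0.222, -3.132, -0.001]
ft_force: [0.8, -0.1, 0.7]
width: -0.002
grip_force: 0.0
```

Emit:
servo_tool(targets=[[[0,0,-4,0,0,0,0.6],[-0.66,3.78,0,0,0,0,0.6],[-0.66,3.78,0,0,0,0,0.6],[-0.66,3.78,0,0,0,0,0.6],[-0.66,3.78,0,0,0,0,0.6]]])

```text
t: 25.0
tool_pos: [0.5024, -0.1716, 0.1958]
tool_rot: [-0.217, 3.133, 0.001]
ft_force: [1.0, 0.4, -0.0]
width: 0.396
grip_force: 0.0
```

Emit:
servo_tool(targets=[[[-0.66,3.78,0,0,0,0,0.6],[-0.66,3.78,0,0,0,0,0.6],[-0.66,3.78,0,0,0,0,0.6],[-0.66,3.78,0,0,0,0,0.6],[-0.66,3.78,0,0,0,0,0.6]]])

```text
t: 25.42
tool_pos: [0.5088, 0.0206, 0.1958]
tool_rot: [-0.217, 3.133, 0.002]
ft_force: [1.2, 0.1, -0.8]
width: 0.399
grip_force: 0.0
```

Emit:
servo_tool(targets=[[[-0.66,3.78,0,0,0,0,0.6],[-0.66,3.78,0,0,0,0,0.6],[-0.66,3.78,0,0,0,0,0.6],[-0.66,3.78,0,0,0,0,0.6],[-0.66,3.78,0,0,0,0,0.6]]])

```text
t: 25.83
tool_pos: [0.5154, 0.2124, 0.1958]
tool_rot: [-0.217, 3.134, 0.002]
ft_force: [1.1, 0.2, -0.1]
width: 0.401
grip_force: 0.0
```

Emit:
servo_tool(targets=[[[-0.66,3.5,0,0,0,0,0.6],[0,0,0,0,0,0,0.6],[0,0,0,0,0,0,0.6],[0,0,0,0,0,0,0.6],[0,0,0,0,0,0,0.6]]])

```text
t: 26.25
tool_pos: [0.5176, 0.2444, 0.1956]
tool_rot: [0.214, -3.134, 0.0]
ft_force: [-0.9, -0.2, -0.2]
width: 0.399
grip_force: 0.0
```

```bash
python3 -c "
from h import *
go([.5165,.2864],.0370)
s,im=snap('wrist','w10.png')
# check pan1 grip where expected
print(proj(cam('wrist',s),[[.5165,.2864,.038]]))
h=im[:,:,:].astype(int).sum(2); u,v=proj(cam('wrist',s),[[.5165,.2864,.038]])[0].astype(int); print(h[v-30:v+30:6,u-24:u+25:3])"
```

```text
t 26.25 pos [0.5176 0.2444 0.1956] yaw 7.83 tilt [-0.e+00 -1.e-04 -1.e+00] w 0.399
tool shift cm [-0.46  4.17 15.86]
[[324.13114914 209.19127576]]
[[225 227 231 228 224 225 229 229 225 229 223 227 232 229 226 305 304]
 [283 274 285 278 232 192 248 281 270 300 267 260 248 270 259 247 288]
 [324 296 304 313 308 214 107  86  88 214 348 320 302 323 319 322 318]
 [322 296 312 307 276 187  81  85  88  84  84 313 306 320 312 325 324]
 [327 296 304 306 318 207  82 111 109 106 107 332 311 325 316 327 321]
 [315 295 304 307 278 165  82 113 100 109  92 335 308 320 312 325 323]
 [319 291 303 298 273 194  77 111 110 102  95 328 311 320 312 324 326]
 [313 296 302 306 317 197 365 102 101  90 185 327 318 319 320 329 319]
 [276 262 264 309 318 202 467 465 462 345 333 323 319 318 322 329 275]
 [271 255 262 266 277 219 463 467 460 336 333 317 317 318 332 324 320]]
```

Emit:
servo_tool(targets=[[[-0.23,2.12,2,0,0,0,0.6],[-0.23,2.12,2.5,0,0,0,0.6],[0,0,3,0,0,0,0.6],[0,0,2,0,0,0,0.6],[0,0,0,0,0,0,0.6]]])

```text
t: 26.72
tool_pos: [0.5139, 0.2865, 0.0963]
tool_rot: [0.216, -3.128, 0.006]
ft_force: [-1.3, -0.4, -0.3]
width: 0.399
grip_force: 0.0
```

Emit:
servo_tool(targets=[[[0,0,0,0,0,0,0.6],[0,0,0,0,0,0,0.6],[0,0,0,0,0,0,0.6]]])

```text
t: 26.97
tool_pos: [0.5171, 0.2886, 0.1025]
tool_rot: [-0.216, 3.132, 0.003]
ft_force: [1.2, 0.5, 0.4]
width: 0.399
grip_force: 0.0
```

```bash
python3 -c "
from h import *
go([.5165,.2868],.0370)"
```

```text
t 26.9667 pos [0.5171 0.2886 0.1025] yaw 7.88 tilt [ 0.0021  0.0019 -1.    ] w 0.399
tool shift cm [ 0.1  -0.18  6.55]
```

Emit:
servo_tool(targets=[[[0.05,-0.16,1.5,0,0,0,0.6],[0,0,1.5,0,0,0,0.6],[0,0,1.5,0,0,0,0.6],[0,0,1.2,0,0,0,0.6],[0,0,0.8,0,0,0,0.6]]])

```text
t: 27.38
tool_pos: [0.5158, 0.2869, 0.0353]
tool_rot: [-0.217, 3.134, 0.001]
ft_force: [0.4, 0.7, -0.2]
width: 0.395
grip_force: 0.0
```

Emit:
servo_tool(targets=[[[0,0,0.05,0,0,0,0.6],[0,0,0,0,0,0,0.6],[0,0,0,0,0,0,0.6],[0,0,0,0,0,0,1],[0,0,0,0,0,0,1]]], grip_force=70)

```text
t: 27.8
tool_pos: [0.516, 0.2871, 0.0357]
tool_rot: [-0.217, 3.133, 0.001]
ft_force: [-0.0, -3.9, 0.8]
width: 0.126
grip_force: 39.8
```

Emit:
servo_tool(targets=[[[0,0,0,0,0,0,1],[0,0,0,0,0,0,1],[0,0,0,0,0,0,1],[0,0,0,0,0,0,1],[0,0,0,0,0,0,1]]])

```text
t: 28.22
tool_pos: [0.516, 0.2872, 0.0356]
tool_rot: [-0.218, 3.133, 0.001]
ft_force: [-0.3, -0.0, 5.2]
width: 0.124
grip_force: 70.9
```

Emit:
servo_tool(targets=[[[0,0,-1,0,0,0,1],[0,0,-2,0,0,0,1],[0,0,-3,0,0,0,1],[0,0,-3,0,0,0,1],[0,0,-3,0,0,0,1]]])

```text
t: 28.63
tool_pos: [0.5151, 0.2864, 0.1563]
tool_rot: [0.217, -3.133, 0.001]
ft_force: [0.3, 0.5, -2.3]
width: 0.119
grip_force: 70.0
```

Emit:
servo_tool(targets=[[[0,0,-2,0,0,2,1],[0,-1,0,0,0,3.2,1],[0,-1,0,0,0,3.3,1],[0,0,0,0,0,0,1],[0,0,0,0,0,0,1]]])

```text
t: 29.05
tool_pos: [0.517, 0.2666, 0.175]
tool_rot: [-0.014, -3.141, 0.0]
ft_force: [-1.0, 1.4, -1.2]
width: 0.126
grip_force: 70.0
```

Emit:
servo_tool(targets=[[[0.55,-3.7,0,0,0,0,1],[0.55,-3.7,0,0,0,0,1],[0.55,-3.7,0,0,0,0,1],[0.55,-3.7,0,0,0,0,1],[0.55,-3.7,0,0,0,0,1]]])

```text
t: 29.47
tool_pos: [0.4871, 0.0813, 0.1747]
tool_rot: [-0.01, -3.141, -0.0]
ft_force: [1.6, -0.5, -1.6]
width: 0.123
grip_force: 70.0
```

Emit:
servo_tool(targets=[[[0.55,-3.7,0,0,0,0,1],[0.55,-3.7,0,0,0,0,1],[0.55,-3.7,0,0,0,0,1],[0.55,-3.7,0,0,0,0,1],[0.55,-3.7,0,0,0,0,1]]])

```text
t: 29.88
tool_pos: [0.458, -0.1035, 0.175]
tool_rot: [-0.011, -3.141, -0.001]
ft_force: [1.4, 0.3, -1.3]
width: 0.125
grip_force: 70.0
```

Emit:
servo_tool(targets=[[[0.5,-3.7,0,0,0,0,1],[0,-3.7,0,0,0,0,1],[0,0,0,0,0,0,1],[0,0,0,0,0,0,1],[0,0,0,0,0,0,1]]])

```text
t: 30.3
tool_pos: [0.453, -0.1756, 0.1747]
tool_rot: [-0.013, -3.14, -0.0]
ft_force: [0.7, 0.5, -1.1]
width: 0.128
grip_force: 70.0
```

```bash
python3 -c "
from h import *
go([.4535,-.180],.0455)"
```

```text
t 30.3 pos [ 0.453  -0.1756  0.1747] yaw -0.46 tilt [-1.1e-03  3.0e-04 -1.0e+00] w 0.128
tool shift cm [-0.07 -0.44 12.92]
```

Emit:
servo_tool(targets=[[[0,-0.4,2.5,0,0,0.15,1],[0,0,2.5,0,0,0,1],[0,0,2.5,0,0,0,1],[0,0,2,0,0,0,1],[0,0,1,0,0,0,1]]])

```text
t: 30.72
tool_pos: [0.4519, -0.1782, 0.0674]
tool_rot: [-0.014, -3.138, -0.002]
ft_force: [-0.1, 0.9, -1.7]
width: 0.129
grip_force: 70.0
```

Emit:
servo_tool(targets=[[[0,0,1,0,0,0,1],[0,0,1,0,0,0,1],[0,0,0,0,0,0,1],[0,0,0,0,0,0,1],[0,0,0,0,0,0,1]]])

```text
t: 31.13
tool_pos: [0.4534, -0.1805, 0.0507]
tool_rot: [0.019, 3.141, 0.0]
ft_force: [0.2, -0.6, -0.9]
width: 0.127
grip_force: 70.0
```

```bash
python3 -c "
from h import *
go([.4535,-.180],.0455)"
```

```text
t 31.1333 pos [ 0.4534 -0.1805  0.0507] yaw -0.7 tilt [ 8.e-04  0.e+00 -1.e+00] w 0.127
tool shift cm [-0.01  0.05  0.52]
```

Emit:
servo_tool(targets=[[[0,0,0.5,0,0,0,1],[0,0,0,0,0,0,1],[0,0,0,0,0,0,1],[-0.5,0,0,0,0,0,1],[-0.5,0,0,0,0,0,1]]])

```text
t: 31.55
tool_pos: [0.4633, -0.1805, 0.0451]
tool_rot: [0.02, 3.141, 0.0]
ft_force: [0.8, 0.4, -0.8]
width: 0.123
grip_force: 70.0
```

Emit:
servo_tool(targets=[[[-0.5,0,0,0,0,0,1],[-0.5,0,0,0,0,0,1],[-0.5,0,0,0,0,0,1],[-0.5,0,0,0,0,0,1],[0,0,0,0,0,0,1]]])

```text
t: 31.97
tool_pos: [0.4839, -0.1807, 0.0449]
tool_rot: [0.018, 3.141, -0.001]
ft_force: [-0.2, 0.1, -2.1]
width: 0.124
grip_force: 70.0
```

Emit:
servo_tool(targets=[[[-0.9,0,0,0,0,0,1],[-0.9,0,0,0,0,0,1],[-0.9,0,0,0,0,0,1],[-0.9,0,0,0,0,0,1],[-0.5,0,0,0,0,0,1]]])

```text
t: 32.38
tool_pos: [0.5253, -0.1811, 0.0449]
tool_rot: [0.018, 3.141, -0.0]
ft_force: [0.4, -0.0, -0.2]
width: 0.123
grip_force: 70.1
```

Emit:
servo_tool(targets=[[[-0.3,0,0,0,0,0,1],[-0.2,0,0.05,0,0,0,1],[-0.2,0,0.05,0,0,0,1],[0,0,0,0,0,0,1],[0,0,0,0,0,0,1]]])

```text
t: 32.8
tool_pos: [0.5308, -0.1815, 0.044]
tool_rot: [0.02, 3.141, 0.0]
ft_force: [-0.2, -0.3, -0.5]
width: 0.124
grip_force: 70.3
```

Emit:
servo_tool(targets=[[[-0.2,0,0,0,0,0,1],[-0.2,0,0,0,0,0,1],[-0.1,0,0,0,0,0,1],[0,0,0,0,0,0,1],[0,0,0,0,0,0,1]]])

```text
t: 33.22
tool_pos: [0.5336, -0.1816, 0.0438]
tool_rot: [-0.021, -3.137, -0.002]
ft_force: [-13.2, 1.8, 11.9]
width: 0.12
grip_force: 72.1
```

Emit:
servo_tool(targets=[[[-0.1,0,0,0,0,0,1],[-0.1,0,0,0,0,0,1],[-0.1,0,0,0,0,0,1],[0,0,0,0,0,0,1],[0,0,0,0,0,0,1]]])

```text
t: 33.63
tool_pos: [0.5336, -0.1818, 0.0435]
tool_rot: [-0.023, -3.131, -0.005]
ft_force: [-26.9, 4.8, 25.2]
width: 0.127
grip_force: 74.1
```

Emit:
servo_tool(targets=[[[0.2,0,0,0,0,0,0.6],[0.2,0,0,0,0,0,0.6],[0,0,0,0,0,0,0.6],[0,0,0,0,0,0,0.6],[0,0,-1,0,0,0,0.6]]])

```text
t: 34.05
tool_pos: [0.5341, -0.1809, 0.0528]
tool_rot: [-0.019, -3.139, -0.001]
ft_force: [-0.7, 0.4, 0.4]
width: 0.401
grip_force: 0.0
```

Emit:
servo_tool(targets=[[[0,0,-3,0,0,0,0.6],[0,0,-3,0,0,0,0.6],[0,0,-3,0,0,0,0.6],[2,0,-3,0,0,0,0],[3,3,-3,0,0,0,0]]])

```text
t: 34.47
tool_pos: [0.4914, -0.161, 0.2009]
tool_rot: [0.027, 3.139, -0.005]
ft_force: [-0.2, 0.2, 2.0]
width: 0.67
grip_force: 0.0
```

Emit:
servo_tool(targets=[[[1.5,3.6,-1,0,0,0,0],[0.5,3.6,0,0,0,0,0],[0.2,3.6,0,0,0,0,0],[0,3.6,0,0,0,0,0],[0,2.8,0,0,0,0,0]]])

```text
t: 34.88
tool_pos: [0.471, 0.0183, 0.2092]
tool_rot: [0.017, 3.14, 0.002]
ft_force: [0.3, 0.6, -0.6]
width: 1.003
grip_force: 0.0
```

Emit:
servo_tool(targets=[[[0,0,0,0,0,0,0],[0,0,0,0,0,0,0],[0,0,0,0,0,0,0]]])

```text
t: 35.13
tool_pos: [0.4714, 0.0146, 0.2085]
tool_rot: [0.02, 3.141, -0.0]
ft_force: [-0.2, -0.2, -0.4]
width: 1.0
grip_force: 0.0
```

```bash
python3 -c "
from h import *
go([.515,.0136],.0357)
s,im=snap('wrist','w11.png'); print(s['tool_pos'].tolist(),s['tool_rot'].tolist())
g=cv2.resize(im[:,:,::-1],(800,600),interpolation=cv2.INTER_CUBIC)
cv2.imwrite('pics/w11g.png',g)"
```

```text
t 35.1333 pos [0.4714 0.0146 0.2085] yaw -0.74 tilt [ 3.e-04 -1.e-04 -1.e+00] w 1.0
tool shift cm [-4.36 -0.05 17.28]
[0.4713941385167302, 0.014645127306336297, 0.2084862180999914] [0.020270643734809166, 3.1412298409727355, -0.00011254941518291639]
```

View pics/w11g.png

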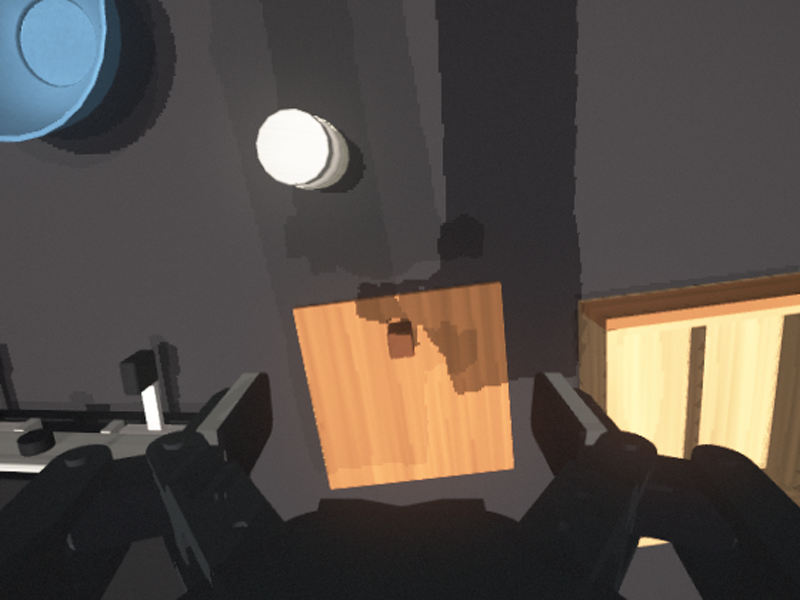

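The lid lies flat with corners in display pixels at (293,309), (500,282), (513,467) and (330,489), and its grip top at about (401,346). It hasn't obviously moved, and pan1's handle sticks out of bay2.

```bash
python3 -c "
from h import *
s={'tool_pos':[0.47139,0.01465,0.20849],'tool_rot':[0.02027,3.14123,-0.00011]}
c=cam('wrist',s)
L=unproj(c,np.array([[293,309],[500,282],[513,467],[330,489]])*.7,.007);print(L.round(4),L.mean(0))
d=(L[3]+L[2]-L[0]-L[1])/2; e=(L[1]+L[2]-L[0]-L[3])/2
print(np.degrees(np.arctan2(d[1],d[0])),np.linalg.norm(d),np.degrees(np.arctan2(-e[0],e[1])),np.linalg.norm(e))
print(unproj(c,np.array([[401,346]])*.7,.035))
a=np.radians(7.2);m=L.mean(0);print('grip from board',m[:2]-.0525*np.array([np.cos(a),np.sin(a)]))"
```

```text
[[ 0.4945 -0.0676  0.007 ]
 [ 0.4753  0.09    0.007 ]
 [ 0.6378  0.1096  0.007 ]
 [ 0.658  -0.0487  0.007 ]] [0.56641233 0.02083008 0.007     ]
6.734349934683108 0.1641516253505266 7.114426156167064 0.15916096368595048
[[0.51500491 0.01490092 0.035     ]]
grip from board [0.51432631 0.01425008]
```

Emit:
servo_tool(targets=[[[0,0,2,0,0,-3.9,0],[0,0,2,0,0,-3.95,0],[-1.4,0.16,3,0,0,0,0],[-1.4,0.16,3,0,0,0,0],[-1.4,0.16,2,0,0,0,0]]])

```text
t: 35.6
tool_pos: [0.5121, 0.0238, 0.0859]
tool_rot: [0.192, -3.134, 0.001]
ft_force: [-0.6, 0.3, 0.7]
width: 1.0
grip_force: 0.0
```

Emit:
servo_tool(targets=[[[0,0,0,0,0,0,0],[0,0,0,0,0,0,0],[0,0,0,0,0,0,0]]])

```text
t: 35.85
tool_pos: [0.5123, 0.0242, 0.089]
tool_rot: [-0.193, 3.135, -0.0]
ft_force: [0.5, -0.6, 0.6]
width: 1.002
grip_force: 0.0
```

```bash
python3 -c "
from h import *
go([.515,.0142],.0360)"
```

```text
t 35.85 pos [0.5123 0.0242 0.089 ] yaw 7.04 tilt [ 3.e-04 -2.e-04 -1.e+00] w 1.002
tool shift cm [-0.14 -1.02  5.3 ]
```

Emit:
servo_tool(targets=[[[-0.14,-1.0,1,0,0,0,0],[0,0,1.3,0,0,0,0],[0,0,1.2,0,0,0,0],[0,0,1,0,0,0,0],[0,0,0.6,0,0,0,0]]])

```text
t: 36.27
tool_pos: [0.5145, 0.0158, 0.0366]
tool_rot: [0.196, -3.135, -0.001]
ft_force: [0.9, 0.5, -0.1]
width: 1.001
grip_force: 0.0
```

Emit:
servo_tool(targets=[[[0,0,0.1,0,0,0,0],[0,0,0,0,0,0,0],[0,0,0,0,0,0,1],[0,0,0,0,0,0,1],[0,0,0,0,0,0,1]]], grip_force=50)

```text
t: 36.68
tool_pos: [0.5152, 0.0157, 0.0364]
tool_rot: [-0.196, 3.135, 0.0]
ft_force: [-0.6, 0.1, 0.0]
width: 0.603
grip_force: 0.0
```

Emit:
servo_tool(targets=[[[0,0,0,0,0,0,1],[0,0,0,0,0,0,1],[0,0,0,0,0,0,1],[0,0,0,0,0,0,1],[0,0,0,0,0,0,1]]])

```text
t: 37.1
tool_pos: [0.5151, 0.0156, 0.0363]
tool_rot: [-0.196, 3.135, 0.0]
ft_force: [-0.9, -0.7, 5.5]
width: 0.196
grip_force: 50.1
```

Emit:
servo_tool(targets=[[[0,0,-1.5,0,0,0,1],[0,0,-3,0,0,0,1],[0,0,-3,0,0,0,1],[0,0,-3,0,0,0,1],[0,0,-3,0,0,0,1]]])

```text
t: 37.52
tool_pos: [0.5143, 0.0154, 0.172]
tool_rot: [0.195, -3.134, 0.0]
ft_force: [1.3, -0.1, -1.8]
width: 0.196
grip_force: 49.3
```

Emit:
servo_tool(targets=[[[0.5,2.9,0,0,0,0,1],[0.5,2.9,0,0,0,0,1],[0.5,2.9,0,0,0,0,1],[0.5,2.9,0,0,0,0,1],[0.5,2.9,0,0,0,0,1]]])

```text
t: 37.93
tool_pos: [0.4711, 0.1575, 0.1708]
tool_rot: [0.195, -3.135, -0.0]
ft_force: [0.1, -0.1, -1.5]
width: 0.201
grip_force: 49.4
```

Emit:
servo_tool(targets=[[[0,2.9,0,0,0,0,1],[0,2.9,0,0,0,0,1],[0,2.9,0,0,0,0,1],[0,0,0,0,1.9,0,1],[0,0,0,0,1.9,0,1]]])

```text
t: 38.35
tool_pos: [0.4599, 0.2449, 0.1705]
tool_rot: [0.198, -3.066, 0.006]
ft_force: [0.5, -0.6, -1.3]
width: 0.197
grip_force: 49.4
```

Emit:
servo_tool(targets=[[[0,0,0,0,0,0,1],[0,0,0,0,0,0,1],[0,0,0,0,0,0,1]]])

```text
t: 38.6
tool_pos: [0.4612, 0.2422, 0.1707]
tool_rot: [0.19, -3.07, 0.007]
ft_force: [-0.2, -0.2, -0.7]
width: 0.197
grip_force: 49.3
```

```bash
python3 -c "
from h import *
go([.4615,.2405],.0950)"
```

```text
t 38.6 pos [0.4612 0.2422 0.1707] yaw 7.1 tilt [-0.0656 -0.0084 -0.9978] w 0.197
tool shift cm [-0.51 -0.17  7.55]
```

Emit:
servo_tool(targets=[[[-0.1,-0.17,1.8,0,0,0,1],[-0.15,0,2,0,0,0,1],[-0.1,0,2,0,0,0,1],[-0.1,0,1.2,0,0,0,1],[0,0,0.4,0,0,0,1]]])

```text
t: 39.02
tool_pos: [0.46, 0.2402, 0.0951]
tool_rot: [0.191, -3.067, 0.008]
ft_force: [-0.6, -0.2, -1.4]
width: 0.199
grip_force: 49.3
```

Emit:
servo_tool(targets=[[[0,0,0,0,0,0,1],[0,0,0,0,0,0,1],[0,0,0,0,0,0,1]]])

```text
t: 39.27
tool_pos: [0.4617, 0.2413, 0.098]
tool_rot: [0.191, -3.071, 0.005]
ft_force: [0.3, -0.1, -0.2]
width: 0.202
grip_force: 49.3
```

```bash
python3 -c "
from h import *
go([.4615,.2405],.0900)
s,im=snap('wrist','w12.png'); s2,i2=snap('side','s12.png')
a=cv2.resize(im,(400,300));b=cv2.resize(i2[150:225,200:305],(400,300))
cv2.imwrite('pics/m12.png',np.hstack([a,b])[:,:,::-1])"
```

```text
t 39.2667 pos [0.4617 0.2413 0.098 ] yaw 7.14 tilt [-0.0646 -0.0071 -0.9979] w 0.202
tool shift cm [-0.03 -0.08  0.8 ]
```

View pics/m12.png

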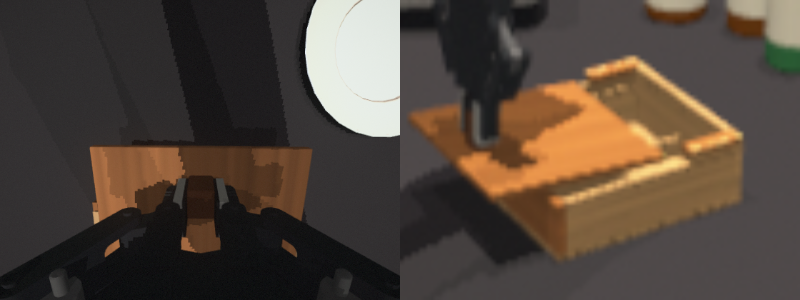

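The lid is tilted over the box with its rear edge in front of the caps. Lowering it, then sliding in.

Emit:
servo_tool(targets=[[[0,-0.05,0.4,0,0,0,1],[0,0,0.35,0,0,0,1],[0,0,0,0,0,0,1],[0,0,0,0,0,0,1],[0,0,0,0,0,0,1]]])

```text
t: 39.78
tool_pos: [0.4606, 0.2404, 0.0894]
tool_rot: [0.191, -3.069, 0.006]
ft_force: [0.3, -0.5, -0.9]
width: 0.199
grip_force: 49.4
```

Emit:
servo_tool(targets=[[[-1,0,-0.065,0,0,0,1],[-1,0,-0.065,0,0,0,1],[-1,0,-0.065,0,0,0,1],[0,0,0,0,0,0,1],[0,0,0,0,0,0,1]]])

```text
t: 40.2
tool_pos: [0.4912, 0.2439, 0.0891]
tool_rot: [0.19, -3.069, 0.007]
ft_force: [0.0, -0.6, 0.1]
width: 0.201
grip_force: 49.4
```

Emit:
servo_tool(targets=[[[-0.8,0,-0.05,0,0,0,1],[-0.8,0,-0.05,0,0,0,1],[-0.8,0,-0.05,0,0,0,1],[-0.5,0,-0.03,0,0,0,1],[0,0,0,0,0,0,1]]])

```text
t: 40.62
tool_pos: [0.5205, 0.2477, 0.0892]
tool_rot: [0.191, -3.07, 0.006]
ft_force: [-0.5, 0.1, -1.0]
width: 0.2
grip_force: 49.4
```

Emit:
servo_tool(targets=[[[-0.15,0,-0.01,0,0,0,1],[-0.15,0,-0.01,0,0,0,1],[0,0,0,0,0,0,1],[0,0,0,0,0,0,1],[0,0,0,0,0,0,1]]])

```text
t: 41.03
tool_pos: [0.5221, 0.2482, 0.0892]
tool_rot: [0.192, -3.069, 0.006]
ft_force: [0.4, 0.6, -0.7]
width: 0.201
grip_force: 49.4
```

Emit:
servo_tool(targets=[[[-0.1,0,-0.01,0,0,0,1],[-0.1,0,-0.01,0,0,0,1],[0,0,0,0,0,0,1],[0,0,0,0,0,0,1]]])

```text
t: 41.37
tool_pos: [0.5242, 0.2484, 0.0892]
tool_rot: [0.192, -3.069, 0.006]
ft_force: [-0.0, 0.4, -1.2]
width: 0.197
grip_force: 49.4
```

Emit:
servo_tool(targets=[[[-0.1,0,-0.01,0,0,0,1],[0,0,0,0,0,0,1],[0,0,0,0,0,0,1]]])

```text
t: 41.62
tool_pos: [0.5245, 0.2482, 0.089]
tool_rot: [0.192, -3.067, 0.007]
ft_force: [-4.9, -1.0, -0.1]
width: 0.202
grip_force: 49.6
```

Emit:
servo_tool(targets=[[[0.1,0,0.17,0,-0.74,0,1],[0.05,0,0.17,0,-0.74,0,1],[0.05,0,0.17,0,-0.74,0,1],[0.05,0,0.17,0,-0.74,0,1],[0.05,0,0.17,0,-0.74,0,1]]])

```text
t: 42.03
tool_pos: [0.522, 0.2483, 0.0808]
tool_rot: [0.196, -3.135, -0.001]
ft_force: [0.3, 0.3, -1.4]
width: 0.199
grip_force: 49.3
```

Emit:
servo_tool(targets=[[[0,0,0,0,0,0,1],[0,0,0,0,0,0,1],[0,0,0,0,0,0,1]]])

```text
t: 42.28
tool_pos: [0.5221, 0.2483, 0.0812]
tool_rot: [0.196, -3.134, -0.0]
ft_force: [-1.1, -0.4, -1.1]
width: 0.197
grip_force: 49.3
```

```bash
python3 -c "
from h import *
go([.521,.248],.0803)"
```

```text
t 42.2833 pos [0.5221 0.2483 0.0812] yaw 7.14 tilt [-1.7e-03  2.0e-04 -1.0e+00] w 0.197
tool shift cm [ 0.11 -0.01  0.09]
```

Emit:
servo_tool(targets=[[[0,0,0.06,0,0,0,1],[0,0,0.06,0,0,0,1],[0,0,0,0,0,0,1],[0,0,0,0,0,0,1]]])

```text
t: 42.62
tool_pos: [0.522, 0.2482, 0.0803]
tool_rot: [0.196, -3.133, -0.001]
ft_force: [-4.4, -1.2, 6.6]
width: 0.2
grip_force: 50.2
```

Emit:
servo_tool(targets=[[[0,0,0,0,0,0,0],[0,0,0,0,0,0,0],[0,0,0,0,0,0,0],[0,0,0,0,0,0,0],[0,0,-1,0,0,0,0]]])

```text
t: 43.03
tool_pos: [0.5209, 0.2476, 0.0884]
tool_rot: [0.195, -3.131, 0.002]
ft_force: [0.3, 0.1, -0.7]
width: 0.891
grip_force: 0.0
```

Emit:
servo_tool(targets=[[[0,0,-3,0,0,0,0],[0,0,-3.5,0,0,0,0],[1.2,0,-3.5,0,0,0,0],[2,0,-3.5,0,0,0,0],[2,0,-3,0,0,0,0]]])

```text
t: 43.45
tool_pos: [0.4706, 0.2411, 0.2578]
tool_rot: [0.194, -3.135, -0.001]
ft_force: [0.2, 0.0, -0.6]
width: 0.999
grip_force: 0.0
```

Emit:
servo_tool(targets=[[[0,0,0,0,0,0,0],[0,0,0,0,0,0,0],[0,0,0,0,0,0,0],[0,0,0,0,0,0,0]]])

```text
t: 43.78
tool_pos: [0.4706, 0.2413, 0.254]
tool_rot: [0.195, -3.132, 0.002]
ft_force: [-0.6, 0.8, -0.6]
width: 1.002
grip_force: 0.0
```

```bash
python3 -c "
from h import *
s,im=snap('wrist','w13.png'); print(s['t'],s['tool_pos']); s2,i2=snap('side','s13.png');s3,i3=snap('top','t13.png')
a=cv2.resize(im[150:330,160:400],(400,300));b=cv2.resize(i2[150:225,200:305],(400,300))
d=cv2.resize(i3[110:290,120:480],(800,300)[:1]+(300,)) if 0 else cv2.resize(i3[120:270,140:440],(400,300)); e=cv2.convertScaleAbs(cv2.resize(i2[210:310,290:423],(400,300)),alpha=1.5)
cv2.imwrite('pics/m13.png',np.vstack([np.hstack([a,b]),np.hstack([d,e])])[:,:,::-1])"
```

```text
43.7833 [0.47058791 0.24132284 0.25399215]
```

View pics/m13.png

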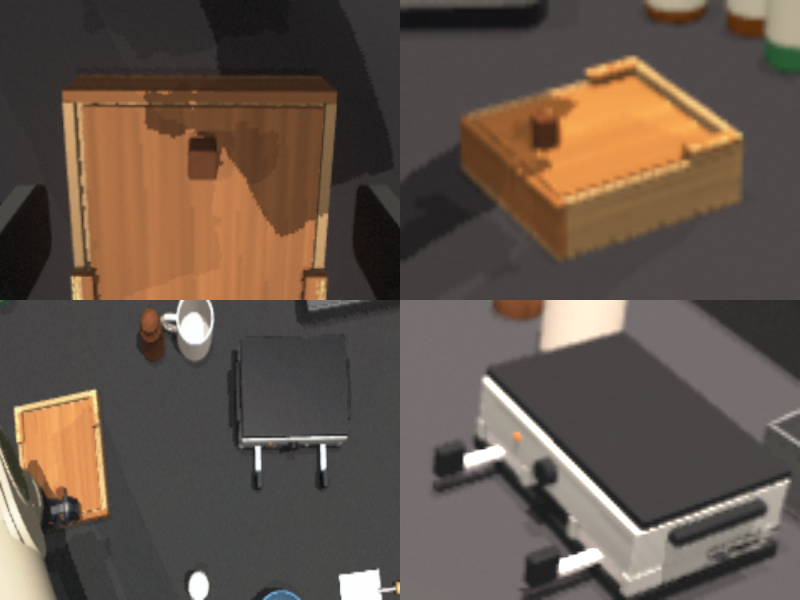

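The lid lies flat behind its lip, and both pans are home in bay0 and bay2 with their handles to the front. The bystanders have not moved.

```bash
python3 -c "
from workcell import bot
print(bot.job_done())"
```

```text
the job is handed in; nothing more can be done
None
```

The job is handed in: pan2 and pan1 were pushed home into bay0 and bay2 (pan3 was not there), the lid is back flat behind its lip, and nothing else was touched.

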